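Close the water canister's slanted filler neck

ROBOT

A 6-joint arm with a two-finger parallel gripper is mounted at the origin on a cart in front of the work surface, level with it; the furniture and walls round the work are solid. World frame = base frame: x ahead of the robot, y to its left, z up, the work surface at z = 0. Lengths are in m, angles in rad, forces in N, time in s.
With the tool pointing down it reaches from about 0.325 to 0.925 m from the base axis. Payload 3.1 kg.
Tool frame: the origin (TCP) lies midway between the tips of the shut fingers; the grasp point (between the pads) lies 19 mm behind it; y points along the fingers, x is the direction in which the jaws open and shut, and the axes are right-handed (so a half turn about y gives the same grasp; the last joint's range is limited). The gripper opens to 85 mm and grips with 20 to 120 N. Pads are 22 mm wide; open, the fingers measure 114 mm over their backs; the gripper's body (76 mm by 85 mm) begins 54 mm behind the grasp point. The pads swing forward as they close: fully open they stand 13 mm farther back than shut.
Start: joints at [1.004, 0.217, 1.613, -0, 1.311, -0.112], TCP at [0.275, 0.561, 0.231] pointing down, gripper open.
Joint ranges: [-2.75, 2.75], [-0.78, 2.1], [0.31, 2.55], [-1.13, 4.27], [0.13, 2.63], [-2.58, 2.58]. Speed limits (rad/s): [2.79, 2.79, 3.14, 3.14, 3.14, 3.14].

INTERFACE

Orientations are given as a 3x3 rotation matrix whose columns are the frame's x, y, z axes.
In Python, from plant import observe, eyes, order, finder gives the robot as it stands.
- The arm moves only by the tool drive_tool, never from a script. Its argument "targets" is a list that holds one entry, the list of rows, each a list of 5 numbers: the gripper command: -1 is fully open, 1 is shut, values between are in proportion, then the shift along the tool's x, y, z in m, then the turn about the tool's y in rad. A call has 1 to 10 rows; each row shifts and turns the commanded pose from where the row before left it, along the tool's axes as they then stand; what a row does not reach is not made up. A row lasts 1/10 s, in which the tool goes at most 50 mm and 8.59 degrees, less where a joint would pass 70% of its speed; a pose out of reach is approached as far as the arm can. A call with a gripper value outside its range is refused whole. The fingers move at their own pace and stop on an object; "squeeze" is the grip in N (left out, the last holds). Time passes only in rows, so rows that do not move let the fingers close. It gives the time, the measured TCP pose, the force and the opening at its end, in the units of the state.
- observe(): the state, without advancing time (a new reading comes with each control period).
- eyes.grab_frame(name): name is "scene" or "top" or "wrist"; returns a dict with "image" (400x640x3 uint8, red, green, blue), "range_z" (400x640 float32, m along the optical axis (not along the pixel's ray), 0 where there is no reading), "intrinsics" (3x3 intrinsics, pixels), "R" (3x3) and "t" (3): a world point X has camera coordinates R X + t. Camera axes: x right, y down, z forward; pixel columns grow to the right and rows downward; lengths in m; the calibration is good to about 2 mm. The wrist camera is an equidistant fisheye: a pixel r from the principal point sees the ray r / f radians off the axis. A picture is of the moment at which its call begins.
- order.finish_job(): hands the job in, once; it reports no verdict.
Trained networks look in a picture, given as the dict that the camera call returned (one of the last four; its "shot" number tells which), for a name from the list of things; names that differ only in an ending like _2 or _b are one class to them, and where a whole thing is asked for, a point or a joint stands for the part that bears it (a point fixed in the world has none). Each returns a list of dicts, best first, with "score" (0 to 1); they miss things now and then, are a little off and sometimes report something else, mostly with a low value. They report only what shows in the picture. A call takes as long as a camera call. They do not tell look-alikes from the thing itself.
- finder.recognise(picture, label): "rect" ([left, top, width, height] in pixels, round what is visible of it).
The state is a dict: "t": time; "joint_positions": joint angles; "qvel": joint speeds; "joint_torque": joint torques, N m; "position": TCP position; "tcp_rot": TCP orientation; "force": force on the tool from outside, world axes, zero at the start; "torque": the same for the moment, N m; "width": finger opening in m.
Only numpy, scipy, OpenCV 4.12 (cv2) and the standard library are available. Lean on these libraries where they do the work, as an engineer would, in place of code of your own. Each camera call takes 0.05 s, during which the arm holds its last target.

TASK

Close the water canister with its wing cap: set the cap squarely on the slanted threaded neck so that its lugs rest on top of the threads, turn it back (anticlockwise) under light pressure until it drops in at the thread starts, then screw it forward (clockwise) until it stops, without forcing it, and let go. Leave the shaker where it stands.

Things in the scene. Friction and masses are not known exactly. Their poses are not given: they have to be found in the camera images.
- cap_wing (a point): Centre of the upright wing (bar 60 long, 14 thick, 30 high) on top of the loose grey plastic screw cap (90 g), which lies wing up on the worktop left or right of the canister. Pinch the wing across its thickness. Point: 42.5 above the skirt's lower edge, 15 above the cap's round top. z: cap axis, out of the top; x: along the wing; y: across it. A half turn makes no difference. (mm)
- cap: The same cap; origin: centre of the skirt's lower edge, axes as for cap_wing. Fluted round skirt 68 mm across, 27.5 mm high, bore 59 mm. Inside, two lugs 7 mm wide and 5 mm thick reach in to radius 24 mm, exactly under the two ends of the wing; their undersides are 2.5 mm above the skirt's edge, 40 mm below the wing's centre.
- neck: Filler neck leaning 30 deg from vertical to the canister's front. Origin: centre of the open rim; z: outward along its axis; y: level; x: up the slope, rearward. 30 mm long, 44 mm outside, rim chamfered 3 mm; the cap's lugs have 2 mm play round it. Right-hand two-start thread: ridges 4 mm thick, out to radius 27.5 mm, 22 mm a turn (0.061 mm a degree); the two starts are opposite.
- thread_start (a point): Top face of one thread start, 4 mm below the rim, at 152 deg anticlockwise from the neck's +x; the other is at 332 deg. phi = degrees by which the lugs are clockwise past a start. Lugs on top of the threads: phi 8 to 110, wing centre 36 - 0.061 phi mm above the rim; a stop blocks clockwise turning near 118. Turned back to phi -8 to -26 (then a back-stop) they can drop 11 mm into the groove.
- thread_end (a point): Resting place of a lug's underside when the cap is closed. After the drop the wing centre is about 26 mm above the rim; turned clockwise the lugs run down the groove (2 mm axial play), wing centre 25 - 0.061 phi mm above the rim, to an end stop at phi about 62: there the wing lies level, along the neck's y axis, its centre 21 to 23 mm above the rim. Hand-tight (1 N m) is plenty; friction holds it.
- canister: White plastic water canister, 140 x 170 mm, 175 mm high, heavy: it does not move. Origin: centre of its underside; front, with a small tap, along its -x; z up. The neck stands on its sloping front shoulder; a grey carrying handle stands at the rear, clear of the neck.
- shaker_mid (a point): Bystander: steel and glass shaker, 44 mm across and 89 mm high, standing loose on the other side of the canister from the cap. Point: its centre, 44.5 mm up.
Mind the look-alikes: they are no part of the job. Leave any pink or red look-alike of the cap alone.

How it is judged:
On the way, in this order (a step that is already met when the one before it is completed fails the run):
1. the cap rests squarely on the neck with its lugs on top of the threads (wing centre 29.5 to 37.5 mm over the rim, within 5 mm of the axis, within 0.12 rad of square) (z of cap_wing in the frame of neck between 0.0295 and 0.0375 m and x of cap_wing in the frame of neck between -0.005 and 0.005 m and y of cap_wing in the frame of neck between -0.005 and 0.005 m and angle between the z axis of cap_wing and the z axis of neck, either way round below 0.12 rad and contact force between cap and canister above 0.2 N), for 0.1 s.
2. turned back, the cap has dropped in at the thread starts (wing centre less than 28 mm over the rim) (z of cap_wing in the frame of neck below 0.028 m and angle between the z axis of cap_wing and the z axis of neck, either way round below 0.12 rad and x of cap_wing in the frame of neck between -0.005 and 0.005 m and y of cap_wing in the frame of neck between -0.005 and 0.005 m), for 0.1 s.
At the end, for the whole second after the job is handed in: The cap is screwed home: wing level, within 0.22 rad of the neck's y axis, its centre 19.5 to 24.2 mm over the rim and within 4 mm of the axis, square to it within 0.1 rad, at rest and released (z of cap_wing in the frame of neck between 0.0195 and 0.0242 m and x of cap_wing in the frame of neck between -0.004 and 0.004 m and y of cap_wing in the frame of neck between -0.004 and 0.004 m and angle between the z axis of cap_wing and the z axis of neck, either way round below 0.1 rad and angle between the x axis of cap_wing and the y axis of neck, either way round below 0.22 rad and linear speed of cap below 0.02 m/s); the robot touches nothing.
It fails at once if the shaker is shoved more than 25 mm or knocked over (distance of shaker_mid from where it was at the start of the episode above 0.025 m).
It fails at once if the cap is forced on the neck with more than 120 N (contact force between cap and canister above 120 N).
It also fails if it takes over 48 s, if anything falls off the work surface, if the arm or the gripper's body presses on something with over 40 N, if the wrist force passes 120 N, or if a joint passes its speed limit or range.

## Working session

There is one attempt and no reset: what is moved stays moved. The work goes in short steps, Python scripts to look and compute and a tool call to move; the robot and the scene stay as the last step left them, time stands still between calls to the robot, and variables do not carry over. Pictures are saved under pics/ and viewed, and the job is handed in when it is done.

Besides the shell and the picture viewer there is one more tool, called after "Emit:" as a command line: name --argument value ..., lists and objects as JSON in quotes. drive_tool: Moves the arm, as the interface text tells. Its arguments: {"type":"object","properties":{"targets":{"type":"array"},"squeeze":{"type":"number"}},"required":["targets"]}

```bash
mkdir -p pics; ls; cat > h.py <<'E'
import numpy as np,cv2
from plant import observe,eyes,order,finder
np.set_printoptions(precision=4,suppress=True)
def save(p,n): cv2.imwrite('pics/'+n+'.png',p['image'][:,:,::-1])
def world(p,u,v,z=None):
    K=p['intrinsics'];z=p['range_z'][v,u] if z is None else z
    c=np.array([(u-K[0,2])/K[0,0]*z,(v-K[1,2])/K[1,1]*z,z])
    return p['R'].T@(c-p['t'])
def cloud(p):
    K=p['intrinsics'];z=p['range_z'];v,u=np.mgrid[:400,:640]
    c=np.stack([(u-K[0,2])/K[0,0]*z,(v-K[1,2])/K[1,1]*z,z],-1)
    return (c-p['t'])@p['R']
def st():
    s=observe()
    print('t',s['t'],'q',np.array(s['joint_positions']),'p',np.array(s['position']),'w',s['width'],'F',np.array(s['force']),'T',np.array(s['torque']));print(np.array(s['tcp_rot']))
    return s
E
python3 - <<'E'
from h import *
import pickle
st()
for n in ['scene','top','wrist']:
    p=eyes.grab_frame(n);save(p,n+'0');pickle.dump(p,open(n+'0.pkl','wb'));print(n,p['intrinsics'],p['R'],p['t'])
    if n!='wrist':
      for l in ['cap','cap_wing','neck','canister','thread_start','shaker_mid']:
        try: print(l,[(r['rect'],round(r['score'],2)) for r in finder.recognise(p,l)])
        except Exception as e: print(l,e)
E
```

```text
pics
t 0.0 q [ 1.0038  0.2178  1.615   0.      1.3113 -0.1122] p [0.2741 0.5608 0.2299] w 0.08515236904215374 F [-0.4454  0.3451  0.689 ] T [-0.0386 -0.0089  0.0119]
[[ 0.4392 -0.0013 -0.8984]
 [ 0.8984 -0.0021  0.4393]
 [-0.0024 -1.      0.0003]]
scene [[386.2836   0.     321.6389]
 [  0.     386.2836 204.4329]
 [  0.       0.       1.    ]] [[ 0.9087 -0.4172  0.0124]
 [-0.2794 -0.63   -0.7246]
 [ 0.3101  0.655  -0.6891]] [-0.4493  0.2293  0.7641]
cap [([273.8, 162.2, 24.1, 29.7], 0.97), ([318.7, 163.8, 18.3, 24.9], 0.67), ([321.1, 155.4, 94.4, 103.0], 0.16)]
cap_wing [([269.7, 162.3, 29.5, 25.8], 0.96), ([224.3, 172.6, 27.3, 31.5], 0.74), ([319.3, 164.7, 16.6, 23.0], 0.48)]
neck [([345.2, 172.2, 32.2, 24.8], 0.83)]
canister [([319.8, 154.9, 97.3, 102.6], 0.9)]
thread_start [([346.5, 169.2, 26.2, 31.1], 0.88)]
shaker_mid [([345.2, 319.1, 27.4, 44.7], 0.65)]
top [[455.807    0.     312.1199]
 [  0.     455.807  204.4753]
 [  0.       0.       1.    ]] [[-0.0298 -0.9996  0.0004]
 [-0.9925  0.0296 -0.1189]
 [ 0.1189 -0.0039 -0.9929]] [0.0316 0.5176 1.2785]
cap [([223.7, 203.8, 28.0, 24.2], 0.68), ([245.8, 164.5, 23.4, 26.7], 0.66), ([221.9, 253.3, 24.3, 22.7], 0.6)]
cap_wing [([244.5, 164.3, 25.3, 27.0], 0.95), ([221.8, 206.6, 27.8, 23.9], 0.81), ([223.7, 251.3, 22.8, 23.0], 0.7)]
neck [([305.5, 162.2, 29.5, 23.6], 0.79), ([407.3, 218.5, 16.8, 20.4], 0.58)]
canister [([279.1, 134.5, 76.1, 73.2], 0.87)]
thread_start [([309.8, 164.1, 24.7, 25.7], 0.64)]
shaker_mid [([406.4, 217.8, 19.2, 20.4], 0.83)]
wrist [[309.7069   0.     317.2652]
 [  0.     309.7069 197.2717]
 [  0.       0.       1.    ]] [[ 0.4404  0.8978  0.0005]
 [ 0.8664 -0.4251  0.2621]
 [ 0.2355 -0.115  -0.965 ]] [-0.6254 -0.0339  0.378 ]
```

```bash
python3 - <<'E'
import cv2
for n,b in [('scene0',(200,130,440,390)),('top0',(190,110,440,290))]:
    i=cv2.imread(f'pics/{n}.png')[b[1]:b[3],b[0]:b[2]]
    f=min(800/i.shape[1],600/i.shape[0]);cv2.imwrite(f'pics/{n}z.png',cv2.resize(i,None,fx=f,fy=f,interpolation=2))
E
```

```text
(no output)
```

View pics/scene0z.png

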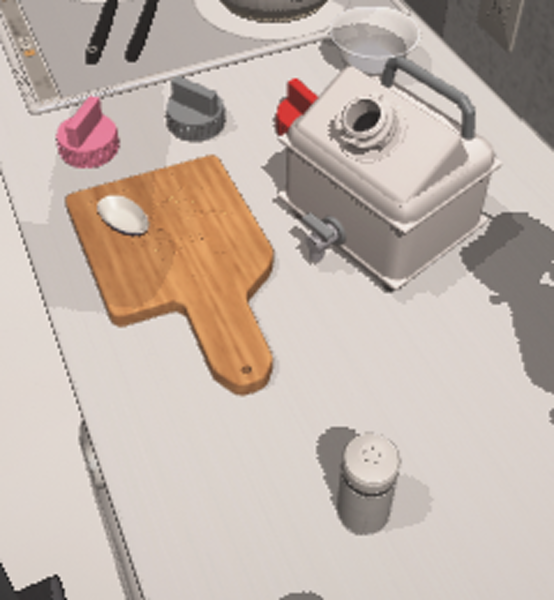

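View pics/top0z.png

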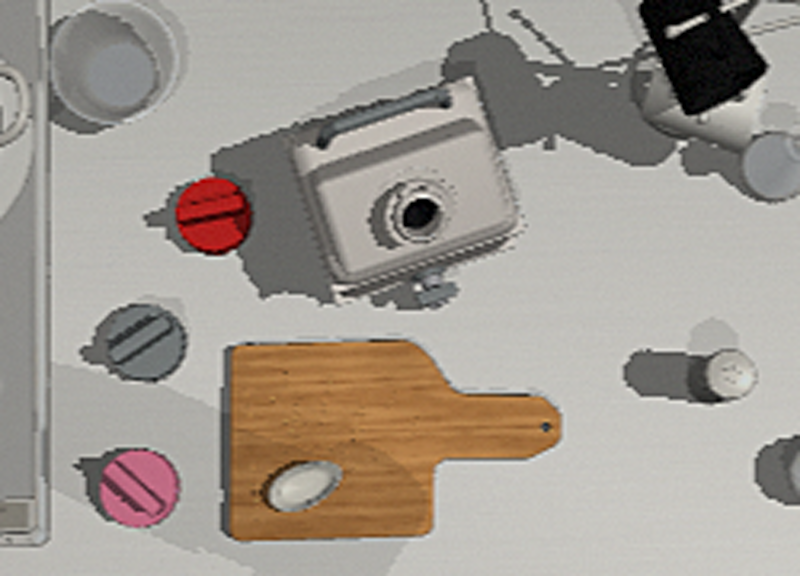

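View pics/wrist0.png

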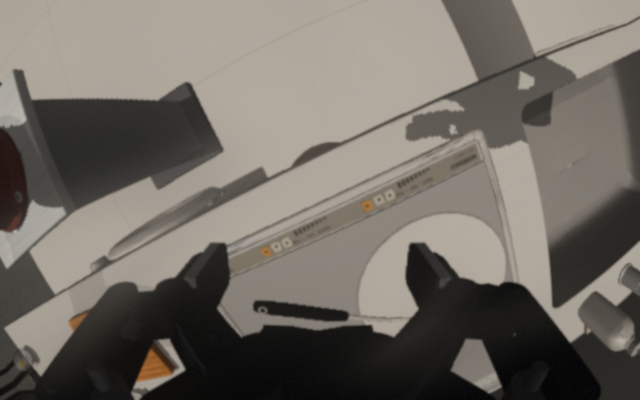

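View pics/scene0.png

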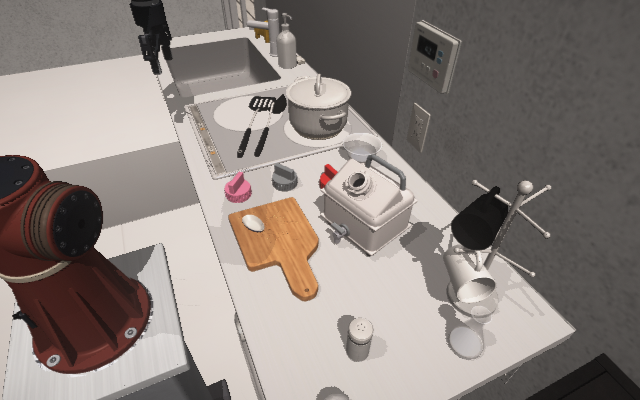

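The scene view shows the grey cap at about (284,178), the pink one at (238,188), the red one at (328,177), and the neck at (357,181). In the top view the grey cap is at (236,217), the neck at (321,176) and the shaker at (418,228). Next I measure them from the depth clouds.

```bash
python3 - <<'E'
from h import *
import pickle
from scipy.optimize import least_squares
for n,capb,canb in [('top0',(215,195,260,240),(275,130,360,212)),('scene0',(268,155,302,196),(316,150,416,258))]:
    p=pickle.load(open(n+'.pkl','rb'));C=cloud(p)
    sub=lambda b:(C[b[1]:b[3],b[0]:b[2]].reshape(-1,3),p['image'][b[1]:b[3],b[0]:b[2]].reshape(-1,3).astype(int))
    P,I=sub(capb)
    print(n,'table z',np.median(P[:,2][P[:,2]<.01]))
    top=P[(P[:,2]>.045)&(P[:,2]<.07)]
    print(' wing n',len(top),'mean',top.mean(0),'z',np.percentile(top[:,2],[10,50,90]))
    if len(top)>5:
        c=top[:,:2]-top[:,:2].mean(0);w,V=np.linalg.eigh(np.cov(c.T));a=np.degrees(np.arctan2(V[1,1],V[0,1]));e=c@V[:,1];print('  dir deg',a,'extent',np.ptp(e),'mid',(top[:,:2].mean(0)+V[:,1]*(e.max()+e.min())/2))
    body=P[(P[:,2]>.018)&(P[:,2]<.038)]
    print(' captop n',len(body),'bbox',body.min(0),body.max(0),'z',np.percentile(body[:,2],[10,50,90]), 'mid',(body.min(0)+body.max(0))/2)
    P,I=sub(canb)
    hi=P[P[:,2]>.03]
    (c,s,a)=cv2.minAreaRect(hi[(hi[:,2]<.185)][:,:2].astype(np.float32));print(' canister rect',c,s,a, 'zmax',P[:,2].max())
E
```

```text
top0 table z -0.0004343445863380118
 wing n 119 mean [0.4901 0.2376 0.0558] z [0.0525 0.0559 0.0596]
  dir deg 122.74112965082352 extent 0.05964285569989429 mid [0.4902 0.2374]
 captop n 314 bbox [0.4572 0.2046 0.0181] [0.5242 0.2704 0.0355] z [0.0233 0.0271 0.0309] mid [0.4907 0.2375 0.0268]
 canister rect (0.5970252156257629, -0.0014287084341049194) (0.1735447198152542, 0.17240847647190094) 16.72942543029785 zmax 1.3309378884479641
scene0 table z -0.00035238932653777196
 wing n 128 mean [0.4903 0.2369 0.0534] z [0.0477 0.0547 0.0572]
  dir deg 123.34283680315471 extent 0.06125542624656943 mid [0.4889 0.2389]
 captop n 260 bbox [0.4571 0.2053 0.0183] [0.5252 0.2677 0.0379] z [0.0217 0.0261 0.0329] mid [0.4911 0.2365 0.0281]
 canister rect (0.6611535549163818, 0.09291635453701019) (0.4116138815879822, 0.24163343012332916) 52.48919677734375 zmax 0.6982294341278069
```

```bash
python3 - <<'E'
from h import *
import pickle
p=pickle.load(open('top0.pkl','rb'));C=cloud(p)
print('top z map mm, cols 300-342 rows 160-194')
for v in range(158,200,2): print(v,(C[v,298:346:2,2]*1000).astype(int))
E
```

```text
top z map mm, cols 300-342 rows 160-194
158 [ 131  139  134  141  145  148  155  160  165  166  170  164  165  165
  166 1330  165  162  165  161  159  161  160  127]
160 [146 144 148 159 162 164 164 163 165 164 172 171 166 168 162 165 163 162
 163 166 162 157 158 151]
162 [159 161 163 162 169 170 166 169 167 164 168 166 167 165 167 160 156 157
 162 161 158 156 157 153]
164 [163 168 169 168 167 164 168 166 168 165 165 165 163 160 159 158 158 156
 156 159 157 159 152 148]
166 [173 172 168 171 163 167 164 167 163 163 160 174 170 170 158 158 158 157
 155 154 151 151 153 146]
168 [ 171  170  165  166  164  162  163  158  162  181  174  176  176  184
  184  156  153  156  148  150  150 1330  147  143]
170 [166 163 165 161 158 159 161 160 176 182 182 184 182 184 176 176 149 149
 150 147 150 150 145 143]
172 [163 160 160 163 158 159 158 177 174 181 185 152 156 152 180 170 176 146
 141 147 143 146 144 143]
174 [160 157 154 160 156 163 156 173 178 182 154 155 148 154 148 175 172 148
 142 145 142 138 138 142]
176 [156 157 156 150 151 150 163 175 181 153 154 148 149 150 146 174 168 142
 137 140
[... 450 characters left out ...]
 134 142 138 136 136 159 164 146 150 131 131 126 125 122
 117 117 115 108  89  70]
188 [137 138 139 133 138 138 135 136 136 134 129 130 129 126 122 124 112 113
 105  85  76  57  47  32]
190 [135 138 135 138 131 138 133 137 128 132 122 123 117 117 109 108  90  78
  59  42  29  23  -1   1]
192 [133 135 135 132 129 130 126 122 120 117 117 115 106  91  79  67  43  34
  29   1  -4   3   4   1]
194 [131 131 124 128 130 122 118 119 111 102  86  72  61  55  55  49   3   0
   0   2   4   1  -1   3]
196 [123 127 121 121 116 113 108  91  74  62  48  52  49  54  51   1   1  -1
  -1   0   1   0  -1   4]
198 [115 116 115 106  88  72  63  53  33  26   0  -2  48  47  50  44  65  59
   1   1  -5   2   3   4]
```

```bash
cat > neckfit.py <<'E'
from h import *
import pickle,sys
from scipy.optimize import least_squares
def upright(yaw):  # yaw: direction of canister +x (rear)
    x=np.array([np.cos(yaw),np.sin(yaw),0]);
    a=np.radians(30); zc=np.array([0,0,1.])
    z=np.cos(a)*zc-np.sin(a)*x; xx=np.cos(a)*x+np.sin(a)*zc
    return np.stack([xx,np.cross(z,xx),z],1)
def analyse(C,m,rough,name):
    P=C[m]; d=np.linalg.norm(P-rough,axis=1)
    Q=P[(np.linalg.norm((P-rough)[:,:2],axis=1)<.06)&(np.linalg.norm((P-rough)[:,:2],axis=1)>.034)&(P[:,2]>.12)&(P[:,2]<.175)]
    n=None
    # ransac plane
    rng=np.random.default_rng(0);best=0
    for _ in range(500):
        a,b,c=Q[rng.choice(len(Q),3,False)];k=np.cross(b-a,c-a);k/=np.linalg.norm(k)+1e-12
        inl=abs((Q-a)@k)<.003
        if inl.sum()>best: best=inl.sum();B=inl
    q=Q[B];c=q.mean(0);n=np.linalg.svd(q-c)[2][2];n*=np.sign(n[2])
    print(name,'shoulder n',best,len(Q),'normal',n,'tilt',np.degrees(np.arccos(n[2])),'lean az',np.degrees(np.arctan2(n[1],n[0])),'c',c)
    return n,c
if __name__=='__main__':
    for n,b in [('top0',(275,130,360,212)),('scene0',(316,150,416,258))]:
        p=pickle.load(open(n+'.pkl','rb'));C=cloud(p)
        m=np.zeros((400,640),bool);m[b[1]:b[3],b[0]:b[2]]=1
        V,U=(176,321) if n=='top0' else (180,357)
        r=np.median(C[V-12:V+12,U-12:U+12].reshape(-1,3),0) if 0 else None
        rough=np.array([.578,.0055,.175]) if r is None else r
        if n=='top0': 
            q=C[166:188,310:334].reshape(-1,3); q=q[(q[:,2]>.155)&(q[:,2]<.2)];rough=q.mean(0);print('rough',rough);R0=rough
        analyse(C,m,R0,n)
E
python3 neckfit.py
```

```text
rough [ 0.5798 -0.0064  0.1698]
top0 shoulder n 576 858 normal [-0.4804 -0.1541  0.8634] tilt 30.302869749235953 lean az -162.21164816744013 c [ 0.586  -0.0036  0.151 ]
scene0 shoulder n 841 923 normal [-0.4823 -0.1474  0.8635] tilt 30.284058860432758 lean az -163.00345532079882 c [ 0.5874 -0.0122  0.1486]
```

```bash
cat > rim.py <<'E'
from neckfit import *
yaw=np.radians(17.2);R=upright(yaw)
def rim(C,m,c0,name):
    P=C[m]; L=(P-c0)@R
    rr=np.hypot(L[:,0],L[:,1]);
    S=L[(rr<.045)]
    h,e=np.histogram(S[:,2]*1000,bins=np.arange(-40,20,2));print(name,list(zip(e.astype(int),h)))
    return L
for n,b in [('top0',(275,130,360,212)),('scene0',(316,150,416,258))]:
    p=pickle.load(open(n+'.pkl','rb'));C=cloud(p)
    m=np.zeros((400,640),bool);m[b[1]:b[3],b[0]:b[2]]=1
    c0=np.array([.5798,-.0064,.1698])
    L=rim(C,m,c0,n)
    # iterate: points above shoulder >23mm => rim zone; fit outer circle
    s=L[(np.hypot(L[:,0],L[:,1])<.04)]
    zsh=np.median(L[(np.hypot(L[:,0],L[:,1])>.034)&(np.hypot(L[:,0],L[:,1])<.05)&(abs(L[:,2]+.02)<.03)][:,2]);print('shoulder',zsh)
    k=s[(s[:,2]>zsh+.024)&(s[:,2]<zsh+.036)]
    print('n',len(k),'bbox',k.min(0)*1000,k.max(0)*1000)
    def f(q): return np.hypot(k[:,0]-q[0],k[:,1]-q[1])-q[2]
    r=least_squares(f,[0,0,.019],loss='soft_l1',f_scale=.002);print('circle mm',r.x*1000,'z med',np.percentile(k[:,2]*1000,[10,50,80,90]))
    ctr=c0+R@np.array([r.x[0],r.x[1],np.percentile(k[:,2],70)]);print('ctr',ctr)
    np.save(n+'_L.npy',L)
E
python3 rim.py
```

```text
top0 [(np.int64(-40), np.int64(5)), (np.int64(-38), np.int64(4)), (np.int64(-36), np.int64(3)), (np.int64(-34), np.int64(4)), (np.int64(-32), np.int64(6)), (np.int64(-30), np.int64(4)), (np.int64(-28), np.int64(14)), (np.int64(-26), np.int64(20)), (np.int64(-24), np.int64(49)), (np.int64(-22), np.int64(122)), (np.int64(-20), np.int64(154)), (np.int64(-18), np.int64(137)), (np.int64(-16), np.int64(58)), (np.int64(-14), np.int64(27)), (np.int64(-12), np.int64(9)), (np.int64(-10), np.int64(6)), (np.int64(-8), np.int64(10)), (np.int64(-6), np.int64(15)), (np.int64(-4), np.int64(12)), (np.int64(-2), np.int64(26)), (np.int64(0), np.int64(26)), (np.int64(2), np.int64(27)), (np.int64(4), np.int64(44)), (np.int64(6), np.int64(32)), (np.int64(8), np.int64(26)), (np.int64(10), np.int64(28)), (np.int64(12), np.int64(7)), (np.int64(14), np.int64(2)), (np.int64(16), np.int64(0))]
shoulder -0.020140264989320013
n 142 bbox [-31.4603 -26.5107   3.8719] [21.0139 25.6617 15.3156]
circle mm [-6.0117  0.3064 20.8003] z med [ 4.5871  7.4045 10.4201 11.7286]
ctr [ 0.5702 -0.0091  0.175 ]
scene0 [(np.int64(
[... 360 characters left out ...]
.int64(-16), np.int64(16)), (np.int64(-14), np.int64(8)), (np.int64(-12), np.int64(13)), (np.int64(-10), np.int64(22)), (np.int64(-8), np.int64(21)), (np.int64(-6), np.int64(24)), (np.int64(-4), np.int64(32)), (np.int64(-2), np.int64(38)), (np.int64(0), np.int64(49)), (np.int64(2), np.int64(56)), (np.int64(4), np.int64(68)), (np.int64(6), np.int64(27)), (np.int64(8), np.int64(49)), (np.int64(10), np.int64(16)), (np.int64(12), np.int64(0)), (np.int64(14), np.int64(0)), (np.int64(16), np.int64(0))]
shoulder -0.020941784602774145
n 185 bbox [-31.2685 -21.1365   3.1424] [19.4853 27.0279 11.7607]
circle mm [-5.8395  1.7686 20.2239] z med [3.7701 5.9695 8.9299 9.7223]
ctr [ 0.5706 -0.0074  0.1739]
```

```bash
python3 - <<'E'
import cv2
i=cv2.imread('pics/top0.png')[150:205,285:360];cv2.imwrite('pics/nt.png',cv2.resize(i,None,fx=10,fy=10,interpolation=2))
i=cv2.imread('pics/scene0.png')[150:210,320:400];cv2.imwrite('pics/ns.png',cv2.resize(i,None,fx=10,fy=10,interpolation=2))
E
```

```text
(no output)
```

View pics/nt.png

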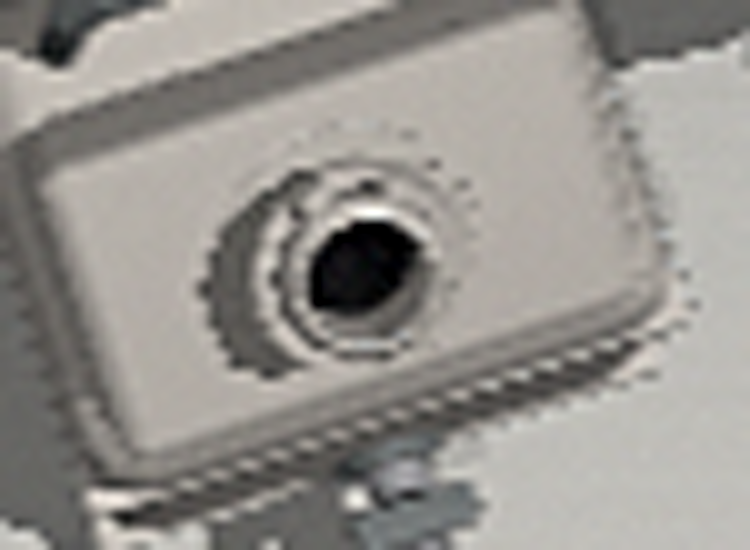

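View pics/ns.png

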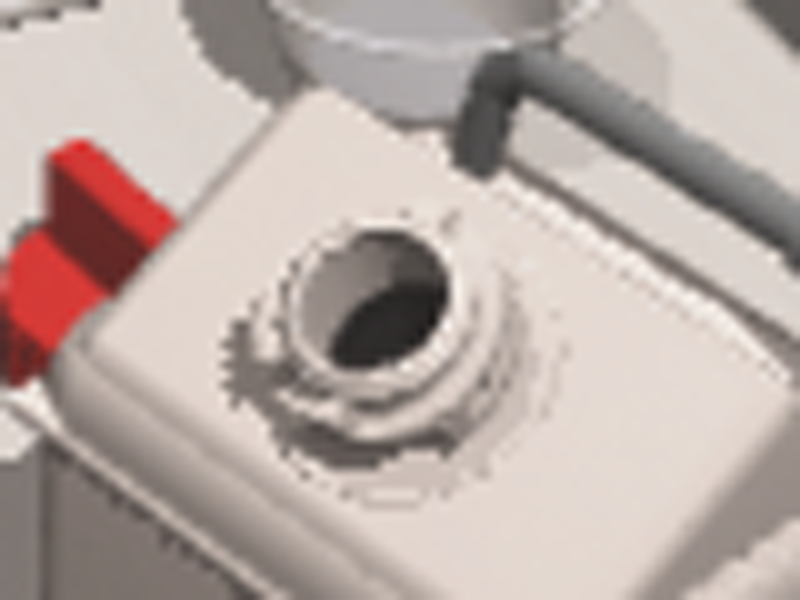

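The interface only shifts the tool and turns it about its own y, so there is no direct tilt command. Before planning around that, I'll check what the arm does at the edge of its reach, with a move straight up in free space.

Emit:
drive_tool --targets '[[[-1,0,-0.05,0,0],[-1,0,-0.05,0,0],[-1,0,-0.05,0,0],[-1,0,-0.05,0,0],[-1,0,-0.05,0,0],[-1,0,-0.05,0,0],[-1,0,-0.05,0,0],[-1,0,-0.05,0,0],[-1,0,-0.05,0,0],[-1,0,-0.05,0,0]]]'

```text
t: 1.75
position: [0.2739, 0.5606, 0.7338]
tcp_rot: [[0.439, 0.001, -0.898], [0.898, 0.001, 0.439], [0.001, -1.0, -0.0]]
force: [0.5, 1.0, 0.9]
width: 0.0853
```

```bash
python3 -c "
from h import *
st()"
```

```text
t 1.75 q [ 1.0039  0.3524  0.5075  0.0001  2.2802 -0.1122] p [0.2739 0.5606 0.7338] w 0.08533485412850533 F [0.4702 1.0308 0.9369] T [ 0.0204 -0.0736 -0.0243]
[[ 0.4392  0.0008 -0.8984]
 [ 0.8984  0.0013  0.4392]
 [ 0.0015 -1.     -0.0001]]
```

Emit:
drive_tool --targets '[[[-1,0,-0.05,0,0],[-1,0,-0.05,0,0],[-1,0,-0.05,0,0],[-1,0,-0.05,0,0]]]'

```text
t: 2.15
position: [0.2428, 0.4964, 0.8304]
tcp_rot: [[0.439, 0.025, -0.898], [0.897, 0.051, 0.439], [0.057, -0.998, 0.0]]
force: [-0.5, 0.1, 1.1]
width: 0.0853
```

```bash
python3 -c "
from h import *
st()"
```

```text
t 2.15 q [ 0.9846  0.3316  0.3095  0.012   2.4442 -0.122 ] p [0.2428 0.4964 0.8304] w 0.08526392240561877 F [-0.5134  0.0577  1.0695] T [-0.0585 -0.019  -0.0065]
[[ 0.4386  0.0247 -0.8984]
 [ 0.8969  0.0512  0.4393]
 [ 0.0568 -0.9984  0.0003]]
```

Emit:
drive_tool --targets '[[[-1,0,0.05,0,0],[-1,0,0.05,0,0]]]'

```text
t: 2.35
position: [0.2447, 0.5007, 0.7506]
tcp_rot: [[0.438, 0.035, -0.898], [0.896, 0.067, 0.439], [0.075, -0.997, -0.002]]
force: [0.3, 1.6, 0.9]
width: 0.0856
```

```bash
python3 -c "
from h import *
st()"
```

```text
t 2.35 q [ 0.986   0.1365  0.7402  0.0094  2.1898 -0.1242] p [0.2447 0.5007 0.7506] w 0.08560302361318445 F [0.3395 1.5657 0.9099] T [ 0.0524 -0.0157 -0.0527]
[[ 0.438   0.035  -0.8983]
 [ 0.8958  0.0667  0.4394]
 [ 0.0753 -0.9972 -0.0021]]
```

Pushing past the reach limit tilts the tool outward, and the tilt persists afterwards. That lets me pick the cap up nearly vertical and then tilt it in the hand. I'll fit the arm geometry to predict this.

```bash
cat > kin.py <<'E'
import numpy as np
from scipy.optimize import least_squares
D=np.array([[.2178,1.615,1.3113,.6242,.2299],[.3524,.5075,2.2802,.6239,.7338],[.3316,.3095,2.4442,.5526,.8304],[.1365,.7402,2.1898,.5573,.7506]])
def fk(p,q):
    a,h,L1,L2,L3,b=p; q2,q3,q5=q.T
    s=q2+q3; T=s+q5
    return np.stack([a+L1*np.sin(q2)+L2*np.sin(s+b)+L3*np.sin(T),h+L1*np.cos(q2)+L2*np.cos(s+b)+L3*np.cos(T)],1)
best=None
for a in (0,.05):
  for b in (-.3,0,.3,):
    r=least_squares(lambda p:np.r_[(fk(p,D[:,:3])-D[:,3:]).ravel()*1000,(np.r_[p[0],p[5]]-0)*1],[a,.3,.35,.4,.25,b])
    if best is None or r.cost<best.cost: best=r
P=best.x
if __name__=='__main__': print(best.cost,P)
E
python3 kin.py
```

```text
0.016816663935292797 [0.00338349 0.30800562 0.4564177  0.56115522 0.32029666 0.10901467]
```

```bash
cat > plan.py <<'E'
from h import *
from scipy.spatial.transform import Rotation as Ro
def rows(target,turn=0,n=None,R=None,p=None,maxd=.048):
    s=observe()
    R=np.array(s['tcp_rot']) if R is None else R; p=np.array(s['position']) if p is None else p
    d=np.array(target)-p
    n=n or max(int(np.ceil(np.linalg.norm(d)/maxd)),int(np.ceil(abs(turn)/.145)),1)
    out=[]
    for i in range(n):
        l=R.T@(d/n); out.append([round(float(v),4) for v in l]+[round(turn/n,3)])
        R=R@Ro.from_rotvec([0,turn/n,0]).as_matrix()
    for o in out: print(o)
    print('end R\n',R); return out
E
python3 -c "
from plan import *
rows([.490,.2375,.25],.54)"
```

```text
[-0.0128, 0.0377, -0.0258, 0.042]
[-0.0117, 0.0377, -0.0263, 0.042]
[-0.0106, 0.0377, -0.0267, 0.042]
[-0.0095, 0.0377, -0.0271, 0.042]
[-0.0083, 0.0377, -0.0275, 0.042]
[-0.0072, 0.0377, -0.0278, 0.042]
[-0.006, 0.0377, -0.0281, 0.042]
[-0.0049, 0.0377, -0.0283, 0.042]
[-0.0037, 0.0377, -0.0285, 0.042]
[-0.0025, 0.0377, -0.0286, 0.042]
[-0.0013, 0.0377, -0.0287, 0.042]
[-0.0001, 0.0377, -0.0288, 0.042]
[0.0011, 0.0377, -0.0287, 0.042]
end R
 [[ 0.8375  0.035  -0.5453]
 [ 0.5424  0.0667  0.8375]
 [ 0.0657 -0.9972  0.0369]]
```

Emit:
drive_tool --targets '[[[-1,-0.0128,0.0377,-0.0258,0.042],[-1,-0.0117,0.0377,-0.0263,0.042],[-1,-0.0106,0.0377,-0.0267,0.042],[-1,-0.0095,0.0377,-0.0271,0.042],[-1,-0.0083,0.0377,-0.0275,0.042],[-1,-0.0072,0.0377,-0.0278,0.042],[-1,-0.006,0.0377,-0.0281,0.042],[-1,-0.005,0.0377,-0.0283,0.042],[-1,-0.0037,0.0377,-0.0285,0.042],[-1,-0.0025,0.0377,-0.0286,0.042]]]'

```text
t: 3.35
position: [0.4304, 0.2929, 0.3591]
tcp_rot: [[0.768, 0.026, -0.64], [0.638, 0.053, 0.768], [0.054, -0.998, 0.024]]
force: [-0.1, -0.1, 0.5]
width: 0.085
```

Emit:
drive_tool --targets '[[[-1,-0.0013,0.0377,-0.0287,0.042],[-1,0,0.0377,-0.0288,0.042],[-1,0.001,0.0377,-0.0287,0.042],[-1,0,0,0,0]]]'

```text
t: 3.75
position: [0.4826, 0.2276, 0.2381]
tcp_rot: [[0.844, 0.014, -0.536], [0.535, 0.048, 0.843], [0.038, -0.999, 0.032]]
force: [-0.3, 1.2, -0.0]
width: 0.0854
```

```bash
python3 - <<'E'
from h import *
import pickle
st();p=eyes.grab_frame('wrist');save(p,'w1');pickle.dump(p,open('w1.pkl','wb'))
E
```

```text
t 3.75 q [ 0.2852 -0.006   1.8444  0.0435  1.2764 -0.2926] p [0.4826 0.2276 0.2381] w 0.08543518308609528 F [-0.3311  1.1634 -0.0493] T [-0.0109  0.0066  0.0077]
[[ 0.8439  0.0142 -0.5363]
 [ 0.5352  0.0475  0.8434]
 [ 0.0375 -0.9988  0.0325]]
```

View pics/w1.png

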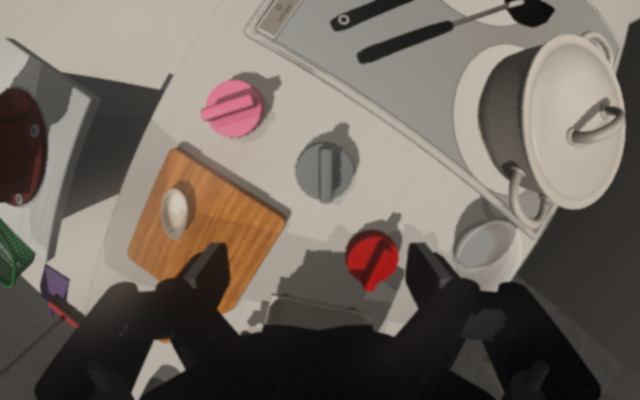

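The wrist view shows the grey cap at about (325,170) with its wing upright in the picture. The pink cap is at (234,108) and the red one at (371,258). Next I measure the grey wing here.

```bash
cat >> h.py <<'E'
def fcloud(p):
    K=p['intrinsics'];z=p['range_z'];v,u=np.mgrid[:400,:640]
    x=(u-K[0,2])/K[0,0];y=(v-K[1,2])/K[1,1];r=np.hypot(x,y)+1e-9
    t=np.tan(r)/r
    c=np.stack([x*t*z,y*t*z,z],-1)
    return (c-p['t'])@p['R']
def fproj(p,X):
    c=np.asarray(X)@p['R'].T+p['t'];rr=np.hypot(c[...,0],c[...,1])+1e-12;th=np.arctan2(rr,c[...,2])
    K=p['intrinsics'];return np.stack([K[0,2]+K[0,0]*th*c[...,0]/rr,K[1,2]+K[1,1]*th*c[...,1]/rr],-1)
E
python3 - <<'E'
from h import *
import pickle
p=pickle.load(open('w1.pkl','rb'));C=fcloud(p)
P=C[135:210,290:362].reshape(-1,3)
print('table',np.median(P[P[:,2]<.012][:,2]))
top=P[(P[:,2]>.046)&(P[:,2]<.07)];print(len(top),top.mean(0),np.percentile(top[:,2],[10,50,90]))
(c,s,a)=cv2.minAreaRect((top[:,:2]*1000).astype(np.float32));print(c,s,a)
c=top[:,:2]-top[:,:2].mean(0);w,V=np.linalg.eigh(np.cov(c.T));print(np.degrees(np.arctan2(V[1,1],V[0,1])))
b=P[(P[:,2]>.02)&(P[:,2]<.035)];print('cap bbox',b.min(0),b.max(0),(b.min(0)+b.max(0))/2)
E
```

```text
table 2.5731714029249885e-05
716 [0.4916 0.2426 0.057 ] [0.0555 0.0572 0.0583]
(492.24945068359375, 241.93118286132812) (13.16603946685791, 60.39916229248047) 32.4027099609375
122.64040372020742
cap bbox [0.4578 0.2082 0.0201] [0.5258 0.2771 0.0348] [0.4918 0.2426 0.0275]
```

```bash
python3 -c "
from plan import *
s=st();print(np.array(s['qvel']))
rows([.491,.2405,.11],0)"
```

```text
t 3.8 q [ 0.2873 -0.0087  1.8406  0.0451  1.278  -0.2924] p [0.4835 0.2295 0.2416] w 0.08569111114790848 F [-0.5052 -0.6491  0.2926] T [ 0.0125 -0.0179  0.0021]
[[ 0.8429  0.0184 -0.5377]
 [ 0.5364  0.0504  0.8425]
 [ 0.0426 -0.9986  0.0326]]
[ 0.0371 -0.0475 -0.073   0.0174  0.0104  0.0018]
[0.0022, 0.044, 0.0003, 0.0]
[0.0022, 0.044, 0.0003, 0.0]
[0.0022, 0.044, 0.0003, 0.0]
end R
 [[ 0.8429  0.0184 -0.5377]
 [ 0.5364  0.0504  0.8425]
 [ 0.0426 -0.9986  0.0326]]
```

Emit:
drive_tool --targets '[[[-1,0.001,0.045,0,0],[-1,0.001,0.045,0,0],[-1,0.001,0.04,0,0],[-1,0,0,0,0],[-1,0,0,0,0]]]'

```text
t: 4.3
position: [0.4916, 0.2408, 0.1173]
tcp_rot: [[0.841, 0.027, -0.541], [0.539, 0.053, 0.84], [0.051, -0.998, 0.03]]
force: [0.3, 0.3, 0.5]
width: 0.0852
```

```bash
python3 - <<'E'
from h import *
import pickle
s=st();print(np.array(s['qvel']));p=eyes.grab_frame('wrist');save(p,'w2');pickle.dump(p,open('w2.pkl','wb'))
C=fcloud(p)
m=(C[...,2]>.045)&(C[...,2]<.07)&(np.hypot(C[...,0]-.491,C[...,1]-.24)<.045)
top=C[m];print(len(top),top.mean(0));print(cv2.minAreaRect((top[:,:2]*1000).astype(np.float32)))
c=top[:,:2]-top[:,:2].mean(0);w,V=np.linalg.eigh(np.cov(c.T));print(np.degrees(np.arctan2(V[1,1],V[0,1])))
st()
E
```

```text
t 4.3 q [ 0.3032  0.1529  1.9203  0.05    1.0274 -0.2931] p [0.4916 0.2408 0.1173] w 0.08515279356021795 F [0.2872 0.2841 0.5152] T [-0.0208  0.0243 -0.0343]
[[ 0.8405  0.0268 -0.5411]
 [ 0.5393  0.0532  0.8404]
 [ 0.0513 -0.9982  0.0303]]
[-0.0046 -0.0386 -0.0434 -0.002  -0.0114 -0.0018]
1701 [0.4909 0.2442 0.0568]
((492.0906677246094, 242.8878936767578), (14.035009384155273, 59.60236358642578), 31.962039947509766)
122.02029542455918
t 4.35 q [ 0.3029  0.1514  1.9187  0.0499  1.0268 -0.2931] p [0.4931 0.241  0.1188] w 0.08545863701971312 F [ 0.2229 -0.0305  0.4748] T [-0.029   0.0135 -0.0314]
[[ 0.8405  0.0303 -0.541 ]
 [ 0.539   0.0542  0.8405]
 [ 0.0548 -0.9981  0.0292]]
```

View pics/w2.png

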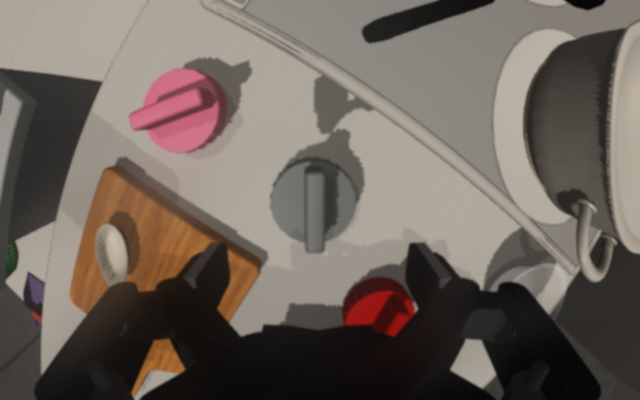

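Emit:
drive_tool --targets '[[[-1,-0.002,0.03,0,0],[-1,-0.002,0.03,0,0],[-1,-0.0015,0.024,0,0],[-0.3,0,0,0,0],[0.3,0,0,0,0]]]' --squeeze 60

```text
t: 4.85
position: [0.4908, 0.242, 0.0343]
tcp_rot: [[0.841, 0.03, -0.54], [0.538, 0.054, 0.841], [0.054, -0.998, 0.029]]
force: [0.1, -0.5, 1.3]
width: 0.0589
```

```bash
python3 - <<'E'
from h import *
s=st();print(np.array(s['qvel']))
E
```

```text
t 4.85 q [ 0.306   0.2823  1.9542  0.0559  0.861  -0.2998] p [0.4908 0.242  0.0343] w 0.05892246905781325 F [ 0.1367 -0.5323  1.3291] T [-0.0819 -0.0158 -0.0039]
[[ 0.841   0.0299 -0.5403]
 [ 0.5384  0.0539  0.841 ]
 [ 0.0543 -0.9981  0.0292]]
[-0.0015 -0.0175 -0.016   0.0004 -0.0089 -0.0014]
```

Emit:
drive_tool --targets '[[[1,0,0,0,0],[1,0,0,0,0],[1,0,0,0,0],[1,0,0,0,0]]]' --squeeze 60

```text
t: 5.25
position: [0.4897, 0.2414, 0.0339]
tcp_rot: [[0.841, 0.027, -0.54], [0.539, 0.053, 0.841], [0.051, -0.998, 0.03]]
force: [-2.2, -1.3, 10.9]
width: 0.0127
```

```bash
python3 - <<'E'
from h import *
s=st();print(np.array(s['qvel']))
E
```

```text
t 5.25 q [ 0.3057  0.2823  1.9549  0.0553  0.8636 -0.2998] p [0.4897 0.2414 0.0339] w 0.012710469680085717 F [-2.2251 -1.345  10.8798] T [-0.4399  0.7782  0.0082]
[[ 0.841   0.0269 -0.5404]
 [ 0.5386  0.0526  0.8409]
 [ 0.051  -0.9983  0.0297]]
[0.0012 0.0018 0.0003 0.0001 0.0007 0.0016]
```

```bash
cat > sim.py <<'E'
import numpy as np
from kin import P,fk
from scipy.optimize import least_squares
lo=np.array([-.78,.31,.13]);hi=np.array([2.1,2.55,2.63])
def step(q,d,w):
    p=fk(P,q[None])[0]+d;T=q.sum()
    r=least_squares(lambda x:np.r_[fk(P,x[None])[0]-p,w*(x.sum()-T)],np.clip(q,lo+1e-6,hi-1e-6),bounds=(lo,hi),xtol=1e-12,ftol=1e-12)
    return r.x
if __name__=='__main__':
    for w in (.1,.2,.3,.5,1):
        q=np.array([.3524,.5075,2.2802])
        for i in range(4): q=step(q,np.array([0,.05]),w)
        print(w,q,fk(P,q[None])[0],'tilt',np.pi-q.sum())
    print('obs [.3316 .3095 2.4442] .5526 .8304 tilt .056')
    for w in (.1,.2,.3,.5,1):
      for z in (.2,.5,.75):
        # go out at height z
        q=np.array([.5,1.2,np.pi-1.7]);
        q=least_squares(lambda x:np.r_[fk(P,x[None])[0]-np.array([.5,z]),x.sum()-np.pi],q,bounds=(lo,hi)).x
        ts=[]
        for i in range(25):
            q=step(q,np.array([.05,0]),w); ts.append(round(np.pi-q.sum(),3))
        print(w,z,fk(P,q[None])[0],q,ts[::3])
E
python3 sim.py
```

```text
0.1 [0.24037367 0.31       2.07829659] [0.61300113 0.91574051] tilt 0.5129223907080593
0.2 [0.26832329 0.31       2.21127669] [0.59085787 0.88117079] tilt 0.35199266641247196
0.3 [0.29523858 0.31       2.31770433] [0.57324921 0.85600373] tilt 0.218649749169451
0.5 [0.32289921 0.31       2.41451874] [0.55750458 0.83562858] tilt 0.09417470358815727
1 [0.33890638 0.31       2.46665386] [0.54920482 0.82582194] tilt 0.02603241462758188
obs [.3316 .3095 2.4442] .5526 .8304 tilt .056
0.1 0.2 [1.31117282 0.22232896] [1.35419094 0.31       0.13      ] [np.float64(-0.0), np.float64(0.0), np.float64(0.0), np.float64(0.068), np.float64(0.49), np.float64(0.984), np.float64(1.331), np.float64(1.34), np.float64(1.347)]
0.1 0.5 [1.30782467 0.43483868] [1.1918448 0.31      0.13     ] [np.float64(-0.0), np.float64(0.0), np.float64(0.0), np.float64(0.372), np.float64(0.755), np.float64(1.224), np.float64(1.534), np.float64(1.521), np.float64(1.51)]
0.1 0.75 [1.28107048 0.59984354] [1.06421303 0.31       0.13      ] [np.float64(0.0), np.float64(0.137), np.float64(0.463), np.float64(0.777), np.float64(1.
[... 2196 characters left out ...]
1 0.2 [1.06405168 0.09667847] [1.23761203 0.31       1.37281877] [np.float64(-0.0), np.float64(-0.0), np.float64(-0.0), np.float64(0.007), np.float64(0.049), np.float64(0.092), np.float64(0.135), np.float64(0.178), np.float64(0.221)]
1 0.5 [1.04433929 0.23282713] [1.0995811  0.31       1.49922591] [np.float64(-0.0), np.float64(-0.0), np.float64(0.0), np.float64(0.033), np.float64(0.07), np.float64(0.109), np.float64(0.149), np.float64(0.191), np.float64(0.233)]
1 0.75 [1.02329272 0.31821848] [1.01112239 0.31       1.5760339 ] [np.float64(0.0), np.float64(0.008), np.float64(0.031), np.float64(0.06), np.float64(0.092), np.float64(0.127), np.float64(0.164), np.float64(0.204), np.float64(0.244)]
```

```bash
python3 - <<'E'
from sim import *
w=.55
for z0,r0 in ((.7,.6),(.8,.5),(.8,.35),(.6,.6)):
  q0=least_squares(lambda x:np.r_[fk(P,x[None])[0]-np.array([r0,z0]),x.sum()-np.pi],[.3,.8,2.],bounds=(lo,hi)).x
  for ang in (0,20,40,60,80,100):
    q=q0.copy();d=.05*np.array([np.cos(np.radians(ang)),np.sin(np.radians(ang))]);ts=[];ps=[]
    for i in range(18): q=step(q,d,w);ts.append(round(float(np.pi-q.sum()),3));ps.append(fk(P,q[None])[0].round(2))
    print(z0,r0,ang,ts[2::3],ps[5],ps[11],ps[-1],q.round(2))
E
python3 - <<'E'
import sys;sys.path.insert(0,'.')
import os;os.chdir('.')
from h import *
import pickle
# walls: high points in clouds
for n in ('scene0','top0'):
    C=cloud(pickle.load(open(n+'.pkl','rb'))).reshape(-1,3)
    for z in (.1,.3,.5,.7,.9):
        m=(abs(C[:,2]-z)<.1)&(C[:,0]>.3)
        print(n,z,m.sum(), C[m][:,0].max() if m.any() else None, np.percentile(C[m][:,0],[5,50]) if m.any() else None)
E
```

```text
0.7 0.6 0 [0.024, 0.103, 0.192, 0.289, 0.393, 0.5] [0.81 0.62] [0.95 0.51] [1.07 0.42] [0.93 0.31 1.4 ]
0.7 0.6 20 [0.042, 0.135, 0.236, 0.343, 0.454, 0.567] [0.76 0.68] [0.88 0.64] [0.99 0.61] [0.72 0.31 1.54]
0.7 0.6 40 [0.051, 0.149, 0.252, 0.361, 0.473, 0.588] [0.7  0.74] [0.77 0.76] [0.85 0.78] [0.51 0.31 1.74]
0.7 0.6 60 [0.049, 0.142, 0.239, 0.341, 0.447, 0.556] [0.63 0.8 ] [0.64 0.85] [0.67 0.9 ] [0.29 0.31 1.99]
0.7 0.6 80 [0.038, 0.117, 0.199, 0.285, 0.374, 0.468] [0.55 0.84] [0.49 0.91] [0.46 0.97] [0.08 0.31 2.28]
0.7 0.6 100 [0.02, 0.079, 0.139, 0.2, 0.262, 0.325] [0.48 0.88] [0.34 0.95] [0.24 0.99] [-0.09  0.31  2.6 ]
0.8 0.5 0 [0.025, 0.089, 0.166, 0.254, 0.35, 0.452] [0.72 0.71] [0.88 0.59] [1.02 0.49] [0.85 0.31 1.53]
0.8 0.5 20 [0.044, 0.124, 0.215, 0.314, 0.419, 0.529] [0.67 0.76] [0.81 0.7 ] [0.93 0.67] [0.65 0.31 1.65]
0.8 0.5 40 [0.055, 0.141, 0.236, 0.338, 0.445, 0.557] [0.61 0.81] [0.7  0.81] [0.79 0.82] [0.44 0.31 1.84]
0.8 0.5 60 [0.056, 0.14, 0.229, 0.324, 0.425, 0.53] [0.53 0.86] [0.56 0.89] [0.6  0.93] [0.22 0.31 2.08]
0.8 0.5 80 [0.048, 0.12, 0.196, 0.27
[... 1156 characters left out ...]
0.003, 0.097, 0.194, 0.295, 0.401, 0.51] [0.66 0.76] [0.67 0.82] [0.68 0.87] [0.32 0.31 2.  ]
0.6 0.6 80 [0.0, 0.07, 0.152, 0.236, 0.324, 0.416] [0.59 0.81] [0.52 0.89] [0.47 0.95] [0.12 0.31 2.3 ]
0.6 0.6 100 [0.0, 0.033, 0.092, 0.151, 0.211, 0.271] [0.52 0.85] [0.38 0.93] [0.26 0.98] [-0.06  0.31  2.62]
scene0 0.1 76284 0.8649990878381616 [0.3517 0.6876]
scene0 0.3 34459 0.8639603509052919 [0.7143 0.8594]
scene0 0.5 15394 0.8643147979460339 [0.8581 0.8599]
scene0 0.7 0 None None
scene0 0.9 0 None None
top0 0.1 94077 0.8624317379660622 [0.3459 0.6357]
top0 0.3 28226 0.8620338329527243 [0.7331 0.8579]
top0 0.5 18703 0.8624191530296973 [0.3394 0.8585]
top0 0.7 0 None None
top0 0.9 0 None None
```

```bash
python3 -c "
from plan import *
rows([.585,.125,.72],0)
s=observe();R=np.array(s['tcp_rot']);a=np.radians(12);e=np.radians(60)
print(R.T@np.array([np.cos(e)*np.cos(a),np.cos(e)*np.sin(a),np.sin(e)])*.049)"
```

```text
[0.0035, -0.0459, -0.0086, 0.0]
[0.0035, -0.0459, -0.0086, 0.0]
[0.0035, -0.0459, -0.0086, 0.0]
[0.0035, -0.0459, -0.0086, 0.0]
[0.0035, -0.0459, -0.0086, 0.0]
[0.0035, -0.0459, -0.0086, 0.0]
[0.0035, -0.0459, -0.0086, 0.0]
[0.0035, -0.0459, -0.0086, 0.0]
[0.0035, -0.0459, -0.0086, 0.0]
[0.0035, -0.0459, -0.0086, 0.0]
[0.0035, -0.0459, -0.0086, 0.0]
[0.0035, -0.0459, -0.0086, 0.0]
[0.0035, -0.0459, -0.0086, 0.0]
[0.0035, -0.0459, -0.0086, 0.0]
[0.0035, -0.0459, -0.0086, 0.0]
end R
 [[ 0.841   0.0269 -0.5404]
 [ 0.5386  0.0526  0.8409]
 [ 0.051  -0.9983  0.0297]]
[ 0.0251 -0.0414 -0.0074]
```

Emit:
drive_tool --targets '[[[1,0,-0.02,0,0],[1,0.0035,-0.046,-0.0086,0],[1,0.0035,-0.046,-0.0086,0],[1,0.0035,-0.046,-0.0086,0],[1,0.0035,-0.046,-0.0086,0],[1,0.0035,-0.046,-0.0086,0],[1,0.0035,-0.046,-0.0086,0],[1,0.0035,-0.046,-0.0086,0],[1,0.0035,-0.046,-0.0086,0],[1,0.0035,-0.046,-0.0086,0]]]'

```text
t: 6.25
position: [0.5453, 0.1698, 0.466]
tcp_rot: [[0.841, 0.026, -0.54], [0.538, 0.052, 0.841], [0.05, -0.998, 0.03]]
force: [0.9, -0.2, -0.9]
width: 0.0129
```

Emit:
drive_tool --targets '[[[1,0.0035,-0.046,-0.0086,0],[1,0.0035,-0.046,-0.0086,0],[1,0.0035,-0.046,-0.0086,0],[1,0.0035,-0.046,-0.0086,0],[1,0.0035,-0.046,-0.0086,0],[1,0.025,-0.041,-0.007,0],[1,0.025,-0.041,-0.007,0],[1,0.025,-0.041,-0.007,0],[1,0.025,-0.041,-0.007,0],[1,0.025,-0.041,-0.007,0]]]'

```text
t: 7.25
position: [0.6121, 0.1406, 0.7898]
tcp_rot: [[0.838, 0.092, -0.539], [0.534, 0.07, 0.842], [0.115, -0.993, 0.01]]
force: [-0.6, 0.3, -0.5]
width: 0.0129
```

```bash
cat > push.py <<'E'
from h import *
import sys
s=st();R=np.array(s['tcp_rot']);y=R[:,1]
want=np.array([.478,.148]) ;add=want-y[:2];print('tilt xy',y[:2],'deg',np.degrees(np.arccos(-y[2])),'add',add,'az',np.degrees(np.arctan2(add[1],add[0])))
for e in (40,60):
    a=np.arctan2(add[1],add[0]);E=np.radians(e)
    print(e,R.T@np.array([np.cos(E)*np.cos(a),np.cos(E)*np.sin(a),np.sin(E)])*.049)
E
python3 push.py
```

```text
t 7.25 q [ 0.0837  0.4064  0.3097  0.0857  2.3261 -0.4227] p [0.6121 0.1406 0.7898] w 0.012915181627859719 F [-0.5783  0.2546 -0.5453] T [-0.0497  0.0518 -0.0351]
[[ 0.8375  0.0917 -0.5386]
 [ 0.5341  0.0703  0.8425]
 [ 0.1151 -0.9933  0.0099]]
tilt xy [0.0917 0.0703] deg 6.633726645179848 add [0.3863 0.0777] az 11.378684282367173
40 [ 0.0384 -0.0274 -0.0133]
60 [ 0.0276 -0.0396 -0.0084]
```

Emit:
drive_tool --targets '[[[1,0.028,-0.039,-0.009,0],[1,0.03,-0.038,-0.009,0],[1,0.031,-0.037,-0.009,0],[1,0.032,-0.036,-0.009,0],[1,0.033,-0.035,-0.009,0],[1,0.034,-0.034,-0.009,0],[1,0.035,-0.033,-0.009,0]]]'

```text
t: 7.95
position: [0.6213, 0.1488, 0.8306]
tcp_rot: [[0.807, 0.261, -0.529], [0.518, 0.114, 0.847], [0.282, -0.959, -0.043]]
force: [-1.2, 0.2, -1.7]
width: 0.0128
```

```bash
python3 push.py
```

```text
t 7.95 q [ 0.0805  0.3543  0.3086  0.1155  2.2016 -0.4027] p [0.6213 0.1488 0.8306] w 0.012824538287843622 F [-1.2303  0.2137 -1.7488] T [-0.0535  0.1478  0.0071]
[[ 0.8074  0.261  -0.5292]
 [ 0.5184  0.1145  0.8474]
 [ 0.2818 -0.9585 -0.0429]]
tilt xy [0.261  0.1145] deg 16.55952893954619 add [0.217  0.0335] az 8.789092159922792
40 [ 0.0418 -0.0199 -0.0161]
60 [ 0.0334 -0.0339 -0.0115]
```

Emit:
drive_tool --targets '[[[1,0.034,-0.033,-0.012,0],[1,0.035,-0.032,-0.012,0],[1,0.036,-0.031,-0.012,0],[1,0.037,-0.03,-0.012,0],[1,0.038,-0.029,-0.012,0],[1,0.039,-0.028,-0.012,0]]]'

```text
t: 8.55
position: [0.6404, 0.1489, 0.8668]
tcp_rot: [[0.754, 0.41, -0.512], [0.497, 0.153, 0.854], [0.429, -0.899, -0.089]]
force: [0.0, 0.6, -0.5]
width: 0.0132
```

```bash
python3 push.py
```

```text
t 8.55 q [ 0.0626  0.3203  0.3089  0.1448  2.0719 -0.3999] p [0.6404 0.1489 0.8668] w 0.013162971698316248 F [ 0.0262  0.5898 -0.4604] T [-0.0763  0.2551  0.0596]
[[ 0.7544  0.4103 -0.5124]
 [ 0.4972  0.1525  0.8541]
 [ 0.4286 -0.8991 -0.089 ]]
tilt xy [0.4103 0.1525] deg 25.957985145323466 add [ 0.0677 -0.0045] az -3.818001340005302
40 [ 0.0405 -0.0133 -0.0241]
60 [ 0.0358 -0.0284 -0.0177]
```

Emit:
drive_tool --targets '[[[1,0.037,-0.027,-0.018,0],[1,0.02,-0.013,-0.009,0],[1,0,0,0,0],[1,0,0,0,0]]]'

```text
t: 8.95
position: [0.6482, 0.1418, 0.8752]
tcp_rot: [[0.738, 0.445, -0.507], [0.491, 0.161, 0.856], [0.463, -0.881, -0.1]]
force: [0.1, 0.7, -0.4]
width: 0.0129
```

```bash
python3 push.py
```

```text
t 8.95 q [ 0.0444  0.3146  0.3092  0.1587  2.0385 -0.4087] p [0.6482 0.1418 0.8752] w 0.01288853027557145 F [ 0.0942  0.6556 -0.4061] T [-0.0747  0.337  -0.0072]
[[ 0.738   0.4454 -0.507 ]
 [ 0.491   0.1609  0.8562]
 [ 0.4629 -0.8808 -0.0999]]
tilt xy [0.4454 0.1609] deg 28.26478356902509 add [ 0.0326 -0.0129] az -21.63328787614394
40 [ 0.0335 -0.0144 -0.0327]
60 [ 0.032  -0.0287 -0.0235]
```

Emit:
drive_tool --targets '[[[1,0.033,-0.024,-0.027,0],[1,0.01,-0.007,-0.01,0],[1,0,0,0,0]]]'

```text
t: 9.25
position: [0.6587, 0.1211, 0.8823]
tcp_rot: [[0.723, 0.477, -0.5], [0.484, 0.167, 0.859], [0.493, -0.863, -0.111]]
force: [-0.5, 0.1, -0.6]
width: 0.0129
```

```bash
python3 push.py; python3 - <<'E'
from plan import *
from neckfit import upright
Rn=upright(np.radians(17.2));N=np.array([.5798,-.0064,.1698])+Rn@np.array([-.006,.001,.0095]);print('N',N,'n',Rn[:,2])
n=Rn[:,2]
t=N+n*(.16-.0085);print(t)
rows(t,0)
E
```

```text
t 9.25 q [ 0.0007  0.3114  0.3091  0.1846  2.0094 -0.4334] p [0.6587 0.1211 0.8823] w 0.012941063557423152 F [-0.5375  0.109  -0.5603] T [-0.1091  0.336   0.0006]
[[ 0.7229  0.477  -0.4999]
 [ 0.4841  0.1666  0.859 ]
 [ 0.493  -0.863  -0.1105]]
tilt xy [0.477  0.1666] deg 30.349275980798573 add [ 0.001  -0.0186] az -87.00696714190241
40 [-0.0012 -0.0325 -0.0367]
60 [ 0.01   -0.0401 -0.0263]
N [ 0.57   -0.0084  0.175 ] n [-0.4776 -0.1479  0.866 ]
[ 0.4976 -0.0308  0.3062]
[-0.0365, 0.0304, 0.0011, 0.0]
[-0.0365, 0.0304, 0.0011, 0.0]
[-0.0365, 0.0304, 0.0011, 0.0]
[-0.0365, 0.0304, 0.0011, 0.0]
[-0.0365, 0.0304, 0.0011, 0.0]
[-0.0365, 0.0304, 0.0011, 0.0]
[-0.0365, 0.0304, 0.0011, 0.0]
[-0.0365, 0.0304, 0.0011, 0.0]
[-0.0365, 0.0304, 0.0011, 0.0]
[-0.0365, 0.0304, 0.0011, 0.0]
[-0.0365, 0.0304, 0.0011, 0.0]
[-0.0365, 0.0304, 0.0011, 0.0]
[-0.0365, 0.0304, 0.0011, 0.0]
end R
 [[ 0.7229  0.477  -0.4999]
 [ 0.4841  0.1666  0.859 ]
 [ 0.493  -0.863  -0.1105]]
```

```bash
python3 - <<'E'
from plan import *
from neckfit import upright
Rn=upright(np.radians(17.2));N=np.array([.570,-.0084,.175]);n=Rn[:,2]
R=np.array(observe()['tcp_rot'])
t=N+n*.13-.06*R[:,2];print(t)
rows(t,0)
E
```

```text
[ 0.5379 -0.0792  0.2942]
[-0.0339, 0.0298, -0.0033, 0.0]
[-0.0339, 0.0298, -0.0033, 0.0]
[-0.0339, 0.0298, -0.0033, 0.0]
[-0.0339, 0.0298, -0.0033, 0.0]
[-0.0339, 0.0298, -0.0033, 0.0]
[-0.0339, 0.0298, -0.0033, 0.0]
[-0.0339, 0.0298, -0.0033, 0.0]
[-0.0339, 0.0298, -0.0033, 0.0]
[-0.0339, 0.0298, -0.0033, 0.0]
[-0.0339, 0.0298, -0.0033, 0.0]
[-0.0339, 0.0298, -0.0033, 0.0]
[-0.0339, 0.0298, -0.0033, 0.0]
[-0.0339, 0.0298, -0.0033, 0.0]
[-0.0339, 0.0298, -0.0033, 0.0]
end R
 [[ 0.7229  0.477  -0.4999]
 [ 0.4841  0.1666  0.859 ]
 [ 0.493  -0.863  -0.1105]]
```

Emit:
drive_tool --targets '[[[1,-0.034,0.03,-0.0033,0],[1,-0.034,0.03,-0.0033,0],[1,-0.034,0.03,-0.0033,0],[1,-0.034,0.03,-0.0033,0],[1,-0.034,0.03,-0.0033,0],[1,-0.034,0.03,-0.0033,0],[1,-0.034,0.03,-0.0033,0],[1,-0.034,0.03,-0.0033,0],[1,-0.034,0.03,-0.0033,0],[1,-0.034,0.03,-0.0033,0]]]'

```text
t: 10.25
position: [0.575, -0.0171, 0.4712]
tcp_rot: [[0.722, 0.477, -0.502], [0.486, 0.168, 0.858], [0.493, -0.863, -0.111]]
force: [1.2, -0.9, -0.6]
width: 0.0127
```

Emit:
drive_tool --targets '[[[1,-0.034,0.03,-0.0033,0],[1,-0.034,0.03,-0.0033,0],[1,-0.034,0.03,-0.0033,0],[1,-0.034,0.03,-0.0033,0],[1,0,0,0,0],[1,0,0,0,0],[1,0,0,0,0]]]'

```text
t: 10.95
position: [0.5438, -0.0743, 0.3082]
tcp_rot: [[0.719, 0.482, -0.501], [0.487, 0.166, 0.858], [0.497, -0.86, -0.115]]
force: [0.0, -0.8, -0.5]
width: 0.0129
```

```bash
python3 - <<'E'
from h import *
import pickle
s=st();print(np.array(s['qvel']));p=eyes.grab_frame('wrist');save(p,'w3');pickle.dump((p,s),open('w3.pkl','wb'))
p=eyes.grab_frame('scene');save(p,'s3');pickle.dump(p,open('s3.pkl','wb'))
i=cv2.imread('pics/s3.png')[100:240,240:440];cv2.imwrite('pics/s3z.png',cv2.resize(i,None,fx=4,fy=4,interpolation=2))
E
```

```text
t 10.95 q [-0.4738 -0.2841  2.0355  0.4391  1.045  -1.19  ] p [ 0.5438 -0.0743  0.3082] w 0.012893135385654385 F [ 0.0151 -0.7631 -0.522 ] T [-0.0529  0.3379  0.0144]
[[ 0.7186  0.4821 -0.5012]
 [ 0.4867  0.1661  0.8576]
 [ 0.4967 -0.8602 -0.1153]]
[ 0.0089 -0.0098 -0.0244 -0.0039  0.0026 -0.0049]
```

View pics/w3.png

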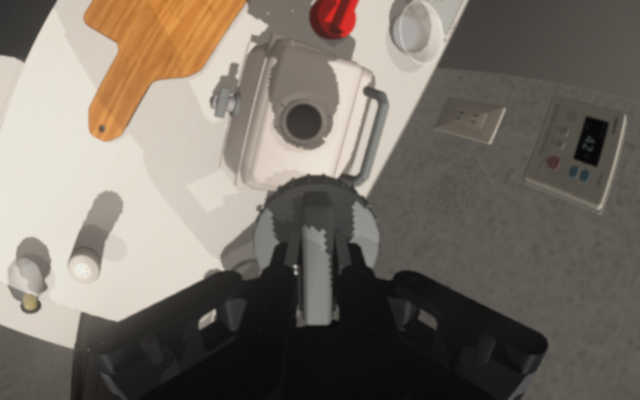

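View pics/s3z.png

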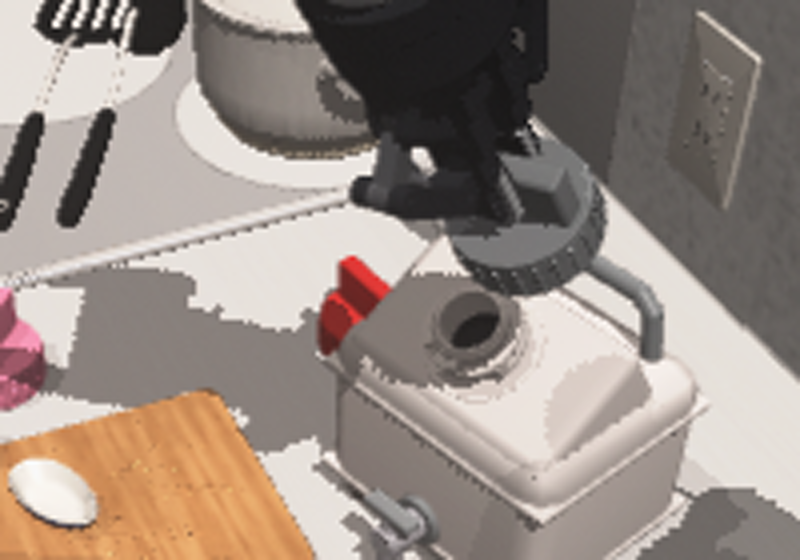

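The wrist view shows the neck opening at about (303,122) and the cap, held square, at about (317,250). Next I measure the neck axis and the cap in the hand from this view.

```bash
cat > meas.py <<'E'
from neckfit import *
p,s=pickle.load(open('w3.pkl','rb'));C=fcloud(p)
R=np.array(s['tcp_rot']);T=np.array(s['position'])
# neck: shoulder plane
m=np.zeros((400,640),bool);m[40:190,225:380]=1
c0=np.array([.57,-.0084,.175])
n,c=analyse(C,m,c0,'wrist')
yaw=np.radians(17.2);Rn=upright(yaw)
L=(C-c0)@Rn; rr=np.hypot(L[...,0],L[...,1])
S=L[m&(rr<.04)]
h,e=np.histogram(S[:,2]*1000,bins=np.arange(-34,10,2));print([(int(a),int(b)) for a,b in zip(e,h)])
k=S[(abs(S[:,2])<.003)&(np.hypot(S[:,0],S[:,1])<.032)]
r=least_squares(lambda q:np.hypot(k[:,0]-q[0],k[:,1]-q[1])-q[2],[0,0,.019],loss='soft_l1',f_scale=.001);print('rim n',len(k),'circle mm',r.x*1000,'z',np.median(k[:,2])*1000)
nn=np.linalg.svd(k-k.mean(0))[2][2];print('rim normal in guess frame',nn*np.sign(nn[2]),'bbox',k.min(0)*1000,k.max(0)*1000)
# outer shape: threads zone  -4..-12
for lo_,hi_ in ((-.010,-.004),(-.018,-.010)):
    k2=S[(S[:,2]>lo_)&(S[:,2]<hi_)&(np.hypot(S[:,0],S[:,1])>.02)];r2=least_squares(lambda q:np.hypot(k2[:,0]-q[0],k2[:,1]-q[1])-q[2],[0,0,.025],loss='soft_l1',f_scale=.001);print(' zone',lo_,len(k2),r2.x*1000)
# cap in tool frame (x, y along fingers, z)
m=np.zeros((400,640),bool);m[175:330,250:385]=1
G=((C-T)@R)[m]
h,e=np.histogram(G[:,1]*1000,bins=np.arange(-40,50,3));print('tool y hist',[(int(a),int(b)) for a,b in zip(e,h)])
np.save('G.npy',G)
top=G[(G[:,1]>.000)&(G[:,1]<.013)&(np.hypot(G[:,0],G[:,2])<.042)]
a,b,cc=np.linalg.lstsq(np.c_[top[:,0],top[:,2],np.ones(len(top))],top[:,1],rcond=None)[0];print('top plane slopes',a,b,'y0',cc,len(top),'bbox',top.min(0)*1000,top.max(0)*1000)
w=G[(G[:,1]<-.018)&(G[:,1]>-.03)&(abs(G[:,0])<.009)];print('wing top n',len(w),w.min(0)*1000 if len(w) else 0,w.max(0)*1000 if len(w) else 0)
E
python3 meas.py
```

```text
wrist shoulder n 4629 4908 normal [-0.483  -0.1484  0.8629] tilt 30.351658785041828 lean az -162.92148440226498 c [ 0.5873 -0.0027  0.1507]
[(-34, 32), (-32, 758), (-30, 1396), (-28, 772), (-26, 280), (-24, 10), (-22, 8), (-20, 6), (-18, 28), (-16, 72), (-14, 100), (-12, 150), (-10, 181), (-8, 225), (-6, 288), (-4, 176), (-2, 330), (0, 138), (2, 2), (4, 0), (6, 0)]
rim n 577 circle mm [ 1.8092  1.8711 19.0947] z -0.7291109672621122
rim normal in guess frame [-0.0032  0.0025  1.    ] bbox [-20.963  -19.8137  -2.9517] [23.1782 23.7012  2.0838]
 zone -0.01 671 [ 1.7874  1.8094 24.7414]
 zone -0.018 294 [ 1.7558  1.4812 25.1921]
tool y hist [(-40, 264), (-37, 402), (-34, 176), (-31, 144), (-28, 435), (-25, 3395), (-22, 497), (-19, 186), (-16, 208), (-13, 164), (-10, 148), (-7, 127), (-4, 45), (-1, 32), (2, 245), (5, 4577), (8, 242), (11, 170), (14, 98), (17, 101), (20, 86), (23, 85), (26, 70), (29, 63), (32, 21), (35, 0), (38, 0), (41, 0), (44, 0)]
top plane slopes 0.016442890520338732 0.04234358836103281 y0 0.006030712162018298 5208 bbox [-34.9319   0.0291 -14.8013] [34.4875 12.9868 33.8782]
wing top n 3923 [ -8.9918 -29.9839 -30.0018] [  8.9628 -18.0362  29.9305]
```

```bash
cat > tgt.py <<'E'
from plan import *
from neckfit import upright
Rn=upright(np.radians(17.1)); N=np.array([.57,-.0084,.175])+upright(np.radians(17.2))@np.array([.0018,.0018,-.0003])
n=Rn[:,2]
def info(s=None):
    s=s or observe();R=np.array(s['tcp_rot']);T=np.array(s['position'])
    x=Rn.T@R[:,0];ang=np.degrees(np.arctan2(x[1],x[0]));a=(ang-90)%180;phi=152-a
    ax=R@np.array([.016,-1,.042]);ax/=np.linalg.norm(ax)
    wc=T+R@np.array([-.0002,-.009,0]);l=Rn.T@(wc-N)
    lug=Rn.T@(wc-.04*ax-N)
    print('t',round(s['t'],2),'phi',round(phi,1),'wing in neck mm',l*1000,'lug ctr mm',lug*1000,'toolaxis in neck',-(Rn.T@R[:,1]),'capaxis',Rn.T@ax,'Fneck',Rn.T@np.array(s['force']),'T',np.array(s['torque']),'w',s['width'])
    return R,T,ax
def goto(h,turn=0,n_=None,dx=0,dy=0):
    R,T,ax=info()
    wc=N+n*(h-.04)+ax*.04+Rn[:,0]*dx+Rn[:,1]*dy
    t=wc-R@np.array([-.0002,-.009,0])
    return rows(t,turn,n_)
E
python3 -c "
from tgt import *
print(N);goto(.062)"
```

```text
[ 0.5711 -0.0062  0.1756]
t 11.05 phi 47.2 wing in neck mm [ 26.2369 -57.1683 147.1228] lug ctr mm [ 26.4942 -58.2826 107.1391] toolaxis in neck [-0.0112 -0.0168  0.9998] capaxis [-0.0064  0.0279  0.9996] Fneck [-0.0205 -0.3032 -0.1332] T [-0.0897  0.3021  0.0454] w 0.012636168407086654
[-0.004, 0.0286, 0.0207, 0.0]
[-0.004, 0.0286, 0.0207, 0.0]
[-0.004, 0.0286, 0.0207, 0.0]
end R
 [[ 0.7181  0.4821 -0.5019]
 [ 0.4877  0.1659  0.8571]
 [ 0.4965 -0.8603 -0.116 ]]
```

```bash
python3 -c "
from tgt import *
goto(.060,-.38,4)"
```

```text
t 11.05 phi 47.2 wing in neck mm [ 26.2369 -57.1683 147.1228] lug ctr mm [ 26.4942 -58.2826 107.1391] toolaxis in neck [-0.0112 -0.0168  0.9998] capaxis [-0.0064  0.0279  0.9996] Fneck [-0.0205 -0.3032 -0.1332] T [-0.0897  0.3021  0.0454] w 0.012636168407086654
[-0.003, 0.022, 0.0155, -0.095]
[-0.0015, 0.022, 0.0157, -0.095]
[-0.0, 0.022, 0.0158, -0.095]
[0.0015, 0.022, 0.0157, -0.095]
end R
 [[ 0.4807  0.4821 -0.7325]
 [ 0.7708  0.1659  0.615 ]
 [ 0.418  -0.8603 -0.2919]]
```

Emit:
drive_tool --targets '[[[1,-0.003,0.022,0.0155,-0.095],[1,-0.0015,0.022,0.0157,-0.095],[1,0,0.022,0.0158,-0.095],[1,0.0015,0.022,0.0157,-0.095],[1,0,0,0,0],[1,0,0,0,0],[1,0,0,0,0]]]'

```text
t: 11.75
position: [0.5458, -0.0125, 0.2185]
tcp_rot: [[0.483, 0.481, -0.732], [0.769, 0.166, 0.617], [0.418, -0.861, -0.29]]
force: [0.3, 0.2, -0.6]
width: 0.0128
```

```bash
python3 - <<'E'
from tgt import *
st();goto(.040)
p=eyes.grab_frame('scene');save(p,'s4')
i=cv2.imread('pics/s4.png')[110:230,290:430];cv2.imwrite('pics/s4z.png',cv2.resize(i,None,fx=5,fy=5,interpolation=2))
E
```

```text
t 11.75 q [-0.3309 -0.223   2.1601  0.4435  0.8196 -1.5116] p [ 0.5458 -0.0125  0.2185] w 0.012807588587086442 F [ 0.2679  0.1811 -0.5596] T [-0.072   0.3358  0.0072]
[[ 0.4829  0.481  -0.7317]
 [ 0.7692  0.1663  0.617 ]
 [ 0.4185 -0.8608 -0.2896]]
t 11.75 phi 25.6 wing in neck mm [-1.3972  1.0888 59.1287] lug ctr mm [-0.5133  0.0607 19.1517] toolaxis in neck [-0.0101 -0.0176  0.9998] capaxis [-0.0221  0.0257  0.9994] Fneck [-0.012   0.0943 -0.6393] T [-0.072   0.3358  0.0072] w 0.012807588587086442
[0.0, 0.0192, -0.0005, 0.0]
end R
 [[ 0.4829  0.481  -0.7317]
 [ 0.7692  0.1663  0.617 ]
 [ 0.4185 -0.8608 -0.2896]]
```

View pics/s4z.png

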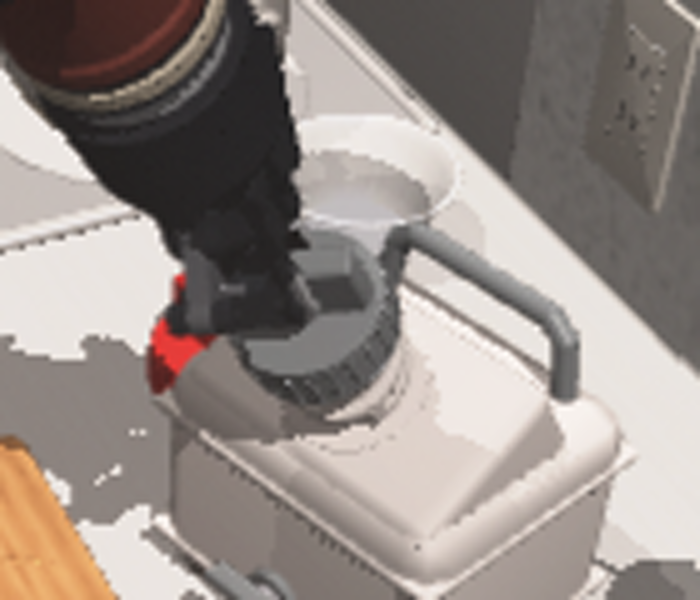

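The scene view shows the cap square over the neck, centred by eye at about (345,180) in the full frame. I descend carefully.

Emit:
drive_tool --targets '[[[1,0,0.008,0,0],[1,0,0.008,0,0],[1,0,0.003,0,0],[1,0,0,0,0]]]' --squeeze 40

```text
t: 12.2
position: [0.5529, -0.0087, 0.1985]
tcp_rot: [[0.484, 0.476, -0.734], [0.769, 0.168, 0.616], [0.417, -0.863, -0.285]]
force: [-1.2, -0.9, 0.2]
width: 0.0128
```

```bash
python3 -c "
from tgt import *
info()"
```

```text
t 12.2 phi 25.6 wing in neck mm [-4.5032  2.6942 37.8751] lug ctr mm [-3.8157  1.778  -2.1085] toolaxis in neck [-0.0052 -0.0204  0.9998] capaxis [-0.0172  0.0229  0.9996] Fneck [-1.1486 -0.4732  0.8638] T [-0.2     0.3698 -0.0602] w 0.01276362623852993
```

Emit:
drive_tool --targets '[[[1,0,0,0,0],[1,0,0,0,0]]]'

```text
t: 12.4
position: [0.5528, -0.0085, 0.1988]
tcp_rot: [[0.484, 0.477, -0.734], [0.769, 0.168, 0.617], [0.417, -0.863, -0.285]]
force: [-1.5, 0.3, 0.2]
width: 0.0128
```

```bash
python3 -c "
from tgt import *
info();print(observe()['qvel'])"
```

```text
t 12.4 phi 25.6 wing in neck mm [-4.4096  2.8411 38.1766] lug ctr mm [-3.6994  1.9229 -1.8066] toolaxis in neck [-0.0057 -0.0203  0.9998] capaxis [-0.0178  0.023   0.9996] Fneck [-1.0672  0.7748  0.8565] T [-0.1015  0.2843 -0.0412] w 0.01275613944608577
[ 0.0012 -0.0032  0.0009  0.0018 -0.0003 -0.0003]
```

```bash
python3 -c "
from tgt import *
goto(.0385)"
```

```text
t 12.4 phi 25.6 wing in neck mm [-4.4096  2.8411 38.1766] lug ctr mm [-3.6994  1.9229 -1.8066] toolaxis in neck [-0.0057 -0.0203  0.9998] capaxis [-0.0178  0.023   0.9996] Fneck [-1.0672  0.7748  0.8565] T [-0.1015  0.2843 -0.0412] w 0.01275613944608577
[0.0018, -0.0003, -0.0037, 0.0]
end R
 [[ 0.4842  0.4766 -0.7338]
 [ 0.7692  0.1679  0.6165]
 [ 0.417  -0.863  -0.2853]]
```

Emit:
drive_tool --targets '[[[1,0.0018,-0.0003,-0.0037,0],[1,0,0,0,0],[1,0,0,0,0]]]'

```text
t: 12.7
position: [0.5564, -0.0093, 0.2011]
tcp_rot: [[0.484, 0.477, -0.734], [0.769, 0.168, 0.616], [0.417, -0.863, -0.285]]
force: [-0.6, -0.8, -1.0]
width: 0.0126
```

```bash
python3 -c "
from tgt import *
info()"
```

```text
t 12.7 phi 25.6 wing in neck mm [-0.4691  0.9934 38.5517] lug ctr mm [ 0.252   0.0811 -1.4314] toolaxis in neck [-0.006  -0.0205  0.9998] capaxis [-0.018   0.0228  0.9996] Fneck [-1.2151 -0.6203 -0.4259] T [-0.1048  0.3066  0.0382] w 0.012578094251488908
```

Emit:
drive_tool --targets '[[[1,0,0.002,0,0],[1,0,0.002,0,0],[1,0,0,0,0]]]'

```text
t: 13.0
position: [0.5582, -0.0088, 0.198]
tcp_rot: [[0.483, 0.476, -0.735], [0.77, 0.168, 0.616], [0.417, -0.863, -0.285]]
force: [-3.9, -1.5, 3.9]
width: 0.0126
```

```bash
python3 -c "
from tgt import *
info()"
```

```text
t 13.0 phi 25.6 wing in neck mm [-0.4338  0.9948 34.8944] lug ctr mm [ 0.2662  0.0868 -5.0891] toolaxis in neck [-0.0054 -0.0206  0.9998] capaxis [-0.0175  0.0227  0.9996] Fneck [-1.6575 -0.2981  5.4054] T [-0.1015  0.6841  0.0828] w 0.012638903588489354
```

Emit:
drive_tool --targets '[[[1,0,0.0005,0,0],[1,0,0,0,0],[1,0,0,0,-0.1],[1,0,0,0,-0.1],[1,0,0,0,0]]]'

```text
t: 13.5
position: [0.5589, -0.008, 0.199]
tcp_rot: [[0.326, 0.478, -0.816], [0.877, 0.17, 0.45], [0.353, -0.862, -0.363]]
force: [-8.2, 1.4, 9.8]
width: 0.0129
```

```bash
python3 -c "
from tgt import *
info();print(observe()['joint_positions'])"
```

```text
t 13.5 phi 14.1 wing in neck mm [ 0.9052  1.5409 35.3491] lug ctr mm [ 2.0229  0.819  -4.6288] toolaxis in neck [-0.0075 -0.0219  0.9997] capaxis [-0.0279  0.018   0.9994] Fneck [-1.5163  3.7863 12.2006] T [0.4435 0.7454 0.4157] w 0.012878784809416738
[-0.3117 -0.1626  2.1491  0.4573  0.7723 -1.7219]
```

Emit:
drive_tool --targets '[[[1,0,-0.0005,0,-0.1],[1,0,-0.0005,0,-0.1],[1,0,0,0,-0.1],[1,0,0,0,-0.1],[1,0,0,0,-0.1],[1,0,0,0,0]]]'

```text
t: 14.1
position: [0.5578, -0.0085, 0.198]
tcp_rot: [[-0.103, 0.477, -0.873], [0.985, 0.168, -0.025], [0.135, -0.863, -0.487]]
force: [-0.3, -0.1, -1.2]
width: 0.0129
```

```bash
python3 -c "
from tgt import *
info();print(observe()['joint_positions'])"
```

```text
t 14.1 phi -14.5 wing in neck mm [-0.5621  1.2876 35.0226] lug ctr mm [ 1.1594  1.0972 -4.9399] toolaxis in neck [-0.006  -0.0206  0.9998] capaxis [-0.043   0.0048  0.9991] Fneck [-0.8413 -0.0219 -0.849 ] T [-0.1426  0.2747  0.0194] w 0.012901366050542321
[-0.3124 -0.1634  2.1515  0.4554  0.7711 -2.2205]
```

Emit:
drive_tool --targets '[[[1,0,0.002,0,-0.03],[1,0,0.002,0,0],[1,0,0.002,0,0],[1,0,0,0,0]]]'

```text
t: 14.5
position: [0.5606, -0.0077, 0.1921]
tcp_rot: [[-0.128, 0.476, -0.87], [0.984, 0.168, -0.053], [0.121, -0.863, -0.49]]
force: [-0.4, 0.5, -0.4]
width: 0.0129
```

```bash
python3 -c "
from tgt import *
info();print(observe()['joint_positions'])"
```

```text
t 14.5 phi -16.1 wing in neck mm [-0.9726  1.2405 28.4962] lug ctr mm [  0.7383   1.1023 -11.467 ] toolaxis in neck [-0.005  -0.0208  0.9998] capaxis [-0.0428  0.0035  0.9991] Fneck [-0.3447  0.6209 -0.2177] T [-0.0907  0.3236  0.0412] w 0.012941349094268662
[-0.3083 -0.1479  2.1501  0.4593  0.7576 -2.252 ]
```

Dropping in freely. I continue to the groove bottom (expected about 26 mm).

Emit:
drive_tool --targets '[[[1,0,0.0015,0,0],[1,0,0.001,0,0],[1,0,0,0,0]]]'

```text
t: 14.8
position: [0.562, -0.0075, 0.1908]
tcp_rot: [[-0.129, 0.476, -0.87], [0.984, 0.168, -0.054], [0.12, -0.863, -0.491]]
force: [-1.7, -1.4, 1.8]
width: 0.013
```

```bash
python3 -c "
from tgt import *
info()"
```

```text
t 14.8 phi -16.2 wing in neck mm [-0.3672  1.0738 26.7027] lug ctr mm [  1.3699   0.9211 -13.2593] toolaxis in neck [-0.0056 -0.0204  0.9998] capaxis [-0.0434  0.0038  0.999 ] Fneck [-0.849  -0.8257  2.5545] T [-0.1619  0.553   0.0106] w 0.013044939982135382
```

Emit:
drive_tool --targets '[[[1,0,0.0008,0,0],[1,0,0.0004,0,0.08],[1,0,0.0004,0,0.08],[1,0,0.0004,0,0.08],[1,0,0.0004,0,0.08],[1,0,0,0,0]]]'

```text
t: 15.4
position: [0.5637, -0.0085, 0.1901]
tcp_rot: [[0.152, 0.478, -0.865], [0.952, 0.165, 0.258], [0.266, -0.863, -0.43]]
force: [-7.1, -4.3, 7.6]
width: 0.0128
```

```bash
python3 -c "
from tgt import *
info()"
```

```text
t 15.4 phi 2.1 wing in neck mm [ 0.3482 -0.3842 25.4035] lug ctr mm [  1.7435  -1.0931 -14.5659] toolaxis in neck [-0.0066 -0.0171  0.9998] capaxis [-0.0349  0.0177  0.9992] Fneck [-3.1638 -2.0629 10.6069] T [-0.6574  1.0272 -0.0781] w 0.012769415313038683
```

Emit:
drive_tool --targets '[[[1,0,0.0003,0,0.09],[1,0,0.0003,0,0.09],[1,0,0.0003,0,0.09],[1,0,0.0003,0,0.09],[1,0,0.0003,0,0.09],[1,0,0,0,0]]]'

```text
t: 16.0
position: [0.5646, -0.0076, 0.1887]
tcp_rot: [[0.513, 0.479, -0.712], [0.744, 0.166, 0.648], [0.428, -0.862, -0.271]]
force: [-4.3, -2.2, 5.7]
width: 0.0131
```

```bash
python3 -c "
from tgt import *
info()"
```

```text
t 16.0 phi 27.9 wing in neck mm [ 0.5673  0.2237 23.6234] lug ctr mm [  1.2809  -0.7989 -16.3572] toolaxis in neck [-0.0076 -0.0182  0.9998] capaxis [-0.0178  0.0256  0.9995] Fneck [-1.2404 -0.8825  7.3525] T [-0.3008  0.5671  0.0249] w 0.013065816525326786
```

Emit:
drive_tool --targets '[[[1,0,0.0003,0,0.09],[1,0,0.0003,0,0.09],[1,0,0.0003,0,0.09],[1,0,0.0003,0,0.09],[1,0,0.0003,0,0.09],[1,0,0,0,0]]]'

```text
t: 16.6
position: [0.5649, -0.0069, 0.187]
tcp_rot: [[0.772, 0.478, -0.418], [0.388, 0.167, 0.907], [0.503, -0.862, -0.056]]
force: [-4.9, -2.2, 5.0]
width: 0.0129
```

```bash
python3 -c "
from tgt import *
info()"
```

```text
t 16.6 phi 53.8 wing in neck mm [ 0.1109  0.875  21.8929] lug ctr mm [ -0.0086  -0.1028 -18.095 ] toolaxis in neck [-0.0068 -0.0194  0.9998] capaxis [0.003  0.0244 0.9997] Fneck [-2.0848 -0.6763  6.9985] T [-0.1231  0.6191  0.0548] w 0.012881470539850219
```

Emit:
drive_tool --targets '[[[1,0,0.0002,0,0.05],[1,0,0.0002,0,0.05],[1,0,0.0001,0,0.04],[1,0,0,0,0.03],[1,0,0,0,0]]]'

```text
t: 17.1
position: [0.5649, -0.0069, 0.1863]
tcp_rot: [[0.832, 0.477, -0.283], [0.23, 0.167, 0.959], [0.505, -0.863, 0.029]]
force: [-5.1, -2.3, 5.8]
width: 0.0129
```

```bash
python3 -c "
from tgt import *
info();s=observe();print('axial torque',n@np.array(s['torque']),'nx',Rn.T@np.array(s['torque']))"
```

```text
t 17.1 phi 63.4 wing in neck mm [-0.2439  0.9707 21.2872] lug ctr mm [ -0.6806   0.0869 -18.7006] toolaxis in neck [-0.0061 -0.0195  0.9998] capaxis [0.0109 0.0221 0.9997] Fneck [-1.8946 -0.6904  7.7724] T [-0.147   0.6934  0.1104] w 0.012890746233691146
axial torque 0.06393150185074292 nx [0.1101 0.7059 0.0639]
```

Phi is 63°, wing height 21.3 mm. I nudge a little further to feel the stop.

Emit:
drive_tool --targets '[[[1,0,0,0,0.03],[1,0,0,0,0.03],[1,0,0,0,0]]]'

```text
t: 17.4
position: [0.565, -0.0069, 0.1862]
tcp_rot: [[0.847, 0.477, -0.236], [0.177, 0.166, 0.97], [0.502, -0.863, 0.057]]
force: [-5.3, -2.5, 5.0]
width: 0.0127
```

```bash
python3 -c "
from tgt import *
info();s=observe();print('axial torque',n@np.array(s['torque']),'nx',Rn.T@np.array(s['torque']))"
```

```text
t 17.4 phi 66.6 wing in neck mm [-0.2291  0.9322 21.2339] lug ctr mm [ -0.7751   0.0598 -18.7528] toolaxis in neck [-0.0056 -0.0187  0.9998] capaxis [0.0136 0.0218 0.9997] Fneck [-2.5111 -0.7912  7.195 ] T [-0.7468  0.5378  0.8601] w 0.012691347451206024
axial torque 1.0226584209679381 nx [-0.0511  0.7336  1.0227]
```

The end stop is reached at about 1.0 N m. I ease the torque, open and back off along the axis.

Emit:
drive_tool --targets '[[[1,0,0,0,-0.025],[0.6,0,0,0,0],[0.2,0,0,0,0],[-1,0,0,0,0],[-1,0,0,0,0],[-1,0,0,0,0]]]'

```text
t: 18.0
position: [0.5648, -0.0063, 0.1854]
tcp_rot: [[0.842, 0.477, -0.253], [0.196, 0.168, 0.966], [0.503, -0.863, 0.048]]
force: [0.4, 0.1, 0.0]
width: 0.0743
```

```bash
python3 -c "
from tgt import *
info()"
```

```text
t 18.0 phi 65.5 wing in neck mm [-0.6697  1.5637 20.4738] lug ctr mm [ -1.1771   0.749  -19.5147] toolaxis in neck [-0.0058 -0.0206  0.9998] capaxis [0.0127 0.0204 0.9997] Fneck [ 0.4022 -0.0309 -0.2119] T [-0.1094  0.2335 -0.0007] w 0.07430592644058898
```

Emit:
drive_tool --targets '[[[-1,0,-0.01,0,0],[-1,0,-0.02,0,0],[-1,0,-0.03,0,0],[-1,0,-0.03,0,0],[-1,0,-0.03,0,0],[-1,0,-0.02,0,0],[-1,0,0,0,0],[-1,0,0,0,0]]]'

```text
t: 18.8
position: [0.498, -0.0301, 0.3067]
tcp_rot: [[0.841, 0.478, -0.253], [0.196, 0.167, 0.966], [0.504, -0.862, 0.047]]
force: [0.3, 0.7, 0.0]
width: 0.0852
```

```bash
cat > fin.py <<'E'
from neckfit import *
s=st()
p=eyes.grab_frame('wrist');save(p,'w5');q=eyes.grab_frame('scene');save(q,'s5')
i=cv2.imread('pics/s5.png')[110:230,290:430];cv2.imwrite('pics/s5z.png',cv2.resize(i,None,fx=5,fy=5,interpolation=2))
Rn=upright(np.radians(17.1)); N=np.array([.5711,-.0062,.1756])
C=fcloud(p);L=(C-N)@Rn
m=(np.hypot(L[...,0],L[...,1])<.045)
S=L[m];h,e=np.histogram(S[:,2]*1000,bins=np.arange(-34,60,3));print([(int(a),int(b)) for a,b in zip(e,h) if b])
w=S[(S[:,2]>.030)&(S[:,2]<.042)]
print('wingtop n',len(w),'ctr',(w.min(0)+w.max(0))*500,'mean',w.mean(0)*1000,cv2.minAreaRect((w[:,:2]*1000).astype(np.float32)))
t=S[(S[:,2]>.001)&(S[:,2]<.013)]
print('top plane',np.linalg.lstsq(np.c_[t[:,:2],np.ones(len(t))],t[:,2],rcond=None)[0],len(t))
E
python3 fin.py
```

```text
t 18.8 q [-0.4205 -0.4284  2.1389  0.4086  1.0651 -0.7977] p [ 0.498  -0.0301  0.3067] w 0.0852234576146674 F [0.2546 0.7289 0.0396] T [-0.132   0.2405 -0.0126]
[[ 0.8412  0.4777 -0.2533]
 [ 0.1961  0.1671  0.9662]
 [ 0.504  -0.8625  0.0469]]
[(-34, 289), (-31, 1066), (-28, 13), (-22, 1), (-19, 8), (-16, 12), (-13, 15), (-10, 17), (-7, 12), (-4, 22), (-1, 44), (2, 115), (5, 2511), (8, 145), (11, 7), (14, 4), (17, 10), (20, 19), (23, 3), (26, 8), (29, 11), (32, 110), (35, 939), (38, 17)]
wingtop n 1073 ctr [-1.3192  0.2939 34.2617] mean [-1.2726  1.6556 36.2258] ((-1.3755683898925781, 0.3574104309082031), (59.732601165771484, 14.117335319519043), 88.72786712646484)
top plane [ 0.0242 -0.0049  0.0066] 2792
```

View pics/w5.png

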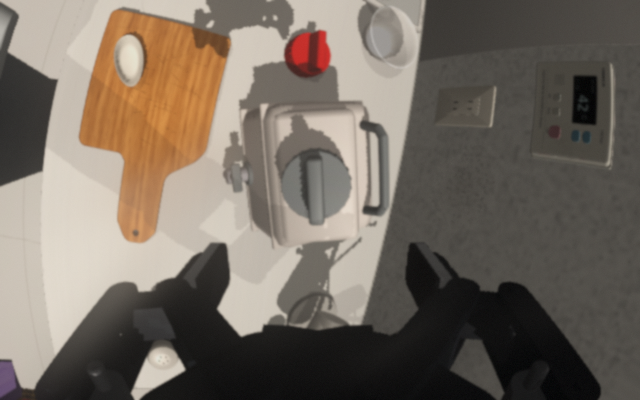

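View pics/s5z.png

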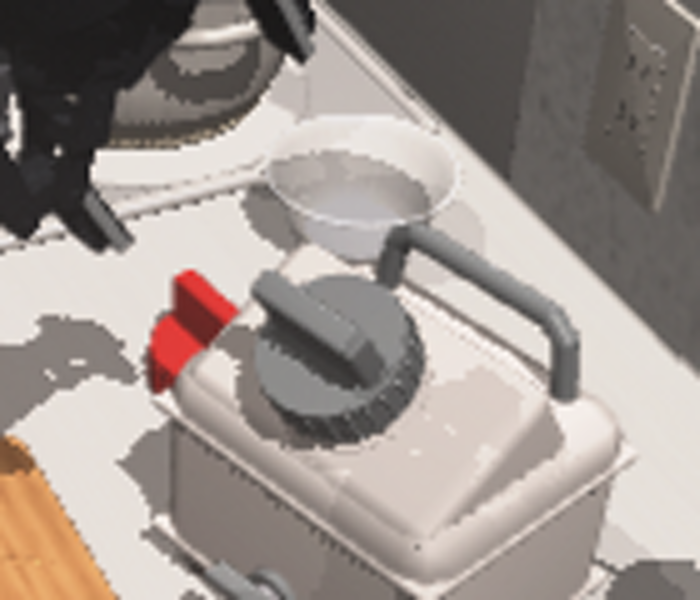

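The wrist view shows the cap seated on the neck at about (316,188), with nothing touching it. Wing height is 21 to 22 mm, centre offset about 1.4 mm, tilt about 0.025 rad, wing about 1° off the neck's y axis. I hand the job in.

```bash
python3 -c "
from h import *
print(order.finish_job())"
```

```text
the job is handed in; nothing more can be done
None
```

The cap is on the canister, screwed to its end stop and released. I handed the job in at about 19 s of the 48 s allowed; it reported no verdict.

**How it went**
- **Tilt:** moves cannot tilt the tool directly. I gripped the wing, then pushed the arm past its reach limit high up until the tool leaned 30°, matching the neck.
- **Landing:** the cap sat on the threads at phi about 25, wing 34.9 mm over the rim, with about 5 N on it.
- **Turning back:** the force fell away at about phi -14. It bottomed at 26.7 mm at phi -16.
- **Screwing in:** it ran down the groove to a stop at about phi 66, where the torque rose to 1.0 N m. The highest force I read on the way was about 12 N.

**Last checks (wrist and scene pictures after backing off)**

| Check | Measured | Allowed |
|---|---|---|
| Wing centre over the rim | 21.2–21.6 mm | 19.5–24.2 mm |
| Offset from the axis | about 1.4 mm | 4 mm |
| Tilt | about 0.025 rad | 0.1 rad |
| Wing to neck's y axis | about 0.02 rad | 0.22 rad |

The gripper is clear of the cap. I kept away from the shaker and it looked upright in the wrist picture, but I did not measure its place again.

**What disagreed or stays open**
- The fixed cameras and the wrist camera differed by about 5 mm on the cap and 2.5 mm on the neck. I used the wrist readings.
- While tilting, joint 3 rested on its lower limit, reading 0.3086–0.3097 against the stated 0.31. I don't know whether that counts as passing its range.

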